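# Clear the discard tray into the waste bin and hook the lid down

## Robot

A 7-joint arm with a two-finger parallel gripper is mounted at the origin on a cart in front of the work surface, level with it; the furniture and walls round the work are solid. World frame = base frame: x ahead of the robot, y to its left, z up, the work surface at z = 0. Lengths are in m, angles in rad, forces in N, time in s.
With the tool pointing down it reaches from about 0.4 to 0.925 m from the base axis. Payload 5.6 kg.
Tool frame: the origin (TCP) lies at the very end of the fingers, on their centre line; the grasp point (between the pads) lies 19 mm behind it (env.pinch_z is the distance from the TCP to the grasp point, in m); z points along the fingers, y is the line along which they close (so a half turn about z gives the same grasp; the last joint's range is limited). The gripper opens to 85 mm and grips with 20 to 120 N. Pads are 22 mm wide; open, the fingers measure 114 mm over their backs; the gripper's body (76 mm by 85 mm) begins 54 mm behind the grasp point. The pads swing forward as they close: fully open they stand 13 mm farther back than shut.
Start: joints at [-1.154, 0.468, -0.012, 1.603, 0.006, 1.071, -0.056], TCP at [0.288, 0.582, 0.197] pointing down, gripper open.
Joint ranges: [-2.53, 2.53], [-0.31, 2.02], [-1.57, 1.55], [0.28, 2.44], [-1.29, 4.43], [0.15, 1.84], [-2.92, 2.92]. Speed limits (rad/s): [2.57, 2.57, 3.14, 3.14, 3.14, 3.14, 3.14].

## Interface

Orientations are given as a unit quaternion [x, y, z, w].
In Python, from workcell import env gives the robot as it stands. The module is installed in compiled form; this text tells all that it offers.
- The arm moves only by the tool jog_arm, never from a script. Its argument "plan" is one flat list of numbers, 5 for each row, row after row: the finger opening in mm, from 0 to 85.4, then the shift along the tool's x, y, z in mm, then the turn about the tool's z in rad. A call has 1 to 10 rows; each row is the pose to reach, as a shift and turn from the pose commanded when the call began, along the tool's axes at that moment; what a row does not reach only later rows make up. A row lasts 1/10 s, in which the tool goes at most 50 mm and 8.59 degrees, less where a joint would pass 70% of its speed; a pose out of reach is approached as far as the arm can. A call with a gripper value outside its range is refused whole. The fingers move at their own pace and stop on an object; "squeeze" is the grip in N (left out, the last holds). Time passes only in rows, so rows that repeat a pose let the fingers close. It gives the time, the measured TCP pose, the force, the opening and the grip force at its end, in the units of the state.
- env.get_obs(): the state, without advancing time (a new reading comes with each control period).
- env.get_image(name): name is "side" or "top"; returns a dict with "pixels" (384x512x3 uint8, red, green, blue), "z_map" (384x512 float32, m along the optical axis (not along the pixel's ray), 0 where there is no reading), "intrinsics" (3x3 intrinsics, pixels), "R" (3x3) and "t" (3): a world point X has camera coordinates R X + t. Camera axes: x right, y down, z forward; pixel columns grow to the right and rows downward; lengths in m; the calibration is good to about 2 mm. A picture is of the moment at which its call begins.
- env.job_done(): hands the job in; it is judged then, once.
The state is a dict: "time": time; "q": joint angles; "joint_velocities": joint speeds; "effort": joint torques, N m; "ee_pos": TCP position; "tool_rot": TCP orientation; "contact_force": force on the tool from outside, world axes, zero at the start; "moment": the same for the moment, N m; "opening": finger opening in m; "grip_force": force on a finger pad.
Only numpy, scipy, OpenCV 4.12 (cv2) and the standard library are available. Lean on these libraries where they do the work, as an engineer would, in place of code of your own. Each camera call takes 0.05 s, during which the arm holds its last target. There are 200 camera calls.

## Task

Clear the raised steel tray: get both used agar plates and the sample cup off it into the yellow waste bin at its open end, shut the bin's lid, then swing the hook lever with the red knob up and over the steel pin on the lid's front until it has drawn the lid down on its seal and snapped fully home. The stain bottle in the tray's corner stays standing where it is, and so do the other sample cup, the wash bottle and the timer on the bench.

Things in the scene. Friction and masses are not known exactly. Their poses are not given: they have to be found in the camera images.
- discard_tray: raised stainless tray fixed to the bench, 160 (x) x 380 (y) mm, its flat top 130 mm above the bench; rims 3 mm thick stand 11 mm above that top along the front (-x), back (+x) and left (+y) edges, the right (-y) end is open and level with the top. Origin: bench level under the tray's centre; x and y along its sides
- waste_bin: yellow open bin fixed to the bench, outside 160 (x) x 200 (y) mm, walls 4 mm thick and 117 mm high (the rubber seal along the front rim reaches 125 mm), inner floor at 7 mm; it stands just past the open end of the tray with a gap of 6 to 12 mm, its rim lower than the tray's top. Origin: bench level under its centre, x away from the robot, y to the left (towards the tray)
- red_plate: used agar plate, closed, red, 90 mm in diameter (too wide for a grasp across), 16 mm high, 32 g, lying flat on the tray; origin at the centre of its underside, z up
- tan_plate: used agar plate, closed, tan, 90 mm in diameter, 16 mm high, 32 g, lying flat on the tray; origin at the centre of its underside, z up
- spent_cup: sample cup with a red screw lid, 39 mm in diameter, 74 mm high, about 60 g, standing on the tray; origin at the centre of its underside, z up
- stain_bottle: red stain bottle with a white cap, 42 mm in diameter, 77 mm high, standing on the tray in its far left corner, to be left alone; origin at the centre of its underside
- kept_cup: the other sample cup, yellow contents and red lid, 39 x 74 mm, standing on the bench to the right, to be left alone; origin at the centre of its underside
- wash_bottle: white dropper bottle, 62 mm in diameter, 166 mm high, standing on the bench to the far right, to be left alone; origin at the centre of its underside
- bench_timer: timer 62 x 68 x 22 mm lying on the bench to the left, to be left alone; origin at the centre of its underside
- bin_lid (a joint): angle of the grey lid about its hinge along the bin's back rim (rad): 0 is pressed right down, about 0.04 lies loose on the sprung seal, 1.57 is upright, stop at 1.72. The lid is 8 mm thick, 200 mm wide and reaches 172 mm from the hinge; light hinge friction, and it sinks shut slowly by itself once well past upright
- lid_hinge (a point): middle of the lid's hinge line, at the bin's back rim, 118 mm above the bench; the hinge line runs along the bin's y
- lid_edge (a point): middle of the lid's front (free) edge, 170 mm from the hinge; moves with the lid
- lid_pin (a point): middle of the steel pin, 7 mm in diameter and 20 mm long, that stands out forwards from the lid's front skirt; moves with the lid
- hook_lever (a joint): angle of the steel hook lever on the bin's front (rad): 0 is fully home over the pin, knob to the right (-y); about 1.15 has the knob straight above the pivot; 1.7 to 2.4 is swung open to the left (+y); stop at 2.5. It stays where it is left. The last 0.6 rad goes stiffly while its jaw draws pin and lid down (about 4 to 6 N at the knob), then it snaps into a seat at about 0
- hook_pivot (a point): axis of the hook lever on the bin's front, 74 mm above the bench, taken in the plane of the knob's middle; the axis runs along the bin's x
- hook_knob (a point): middle of the red knob, a round peg 14 mm in diameter and 31 mm long along the bin's x, that stands out towards the robot from the lever's end, 88 mm from the pivot axis; it is 38 mm in front of the bin's front wall and the lever is 16 mm behind it; moves with the lever

How it is judged:
By the outcome, as a careful person would: the job done as asked, in the order asked, and still so for the second after the job is handed in, with the robot touching nothing.
It also fails if it takes over 72 s, if anything falls off the work surface, if the arm or the gripper's body presses on something with over 40 N, if the wrist force passes 120 N, or if a joint passes its speed limit or range.

## Working session

There is one attempt and no reset: what is moved stays moved. The work goes in short steps, Python scripts to look and compute and a tool call to move; the robot and the scene stay as the last step left them, time stands still between calls to the robot, and variables do not carry over. Pictures are saved under pics/ and viewed, at most 10 in all, crops included, and the job is handed in when it is done.

Besides the shell and the picture viewer there is one more tool, called after "Call:" by a JSON object that holds its "op" and its "data". jog_arm: Moves the arm, as the interface text tells. Its arguments: {"type":"object","properties":{"plan":{"type":"array"},"squeeze":{"type":"number"}},"required":["plan"]}

```bash
mkdir -p pics; cat > h.py <<'E'
import numpy as np, cv2
from workcell import env
def pts(im):
    K,R,t,z=im["intrinsics"],im["R"],im["t"],im["z_map"]
    v,u=np.mgrid[:z.shape[0],:z.shape[1]]
    c=np.stack([(u-K[0,2])/K[0,0]*z,(v-K[1,2])/K[1,1]*z,z],-1)
    P=(c-t)@R; P[z<=0]=np.nan
    return P
def ray(im,u,v,h):
    K,R,t=im["intrinsics"],im["R"],im["t"]
    d=R.T@np.linalg.inv(K)@np.array([u,v,1.]); o=-R.T@t
    return o+d*(h-o[2])/d[2]
def save(im,n,crop=None,s=1.5):
    p=im["pixels"][:,:,::-1]
    if crop: a,b,c,d=crop; p=p[b:d,a:c]
    cv2.imwrite("pics/"+n,cv2.resize(p,None,fx=s,fy=s))
E
python3 - <<'E'
from h import *
o=env.get_obs()
print({k:np.round(v,3) for k,v in o.items()})
for n in("top","side"):
    im=env.get_image(n); save(im,n+"0.png"); np.savez(n+"0.npz",**im)
    print(n,np.round(-im["R"].T@im["t"],3),im["R"].round(2).tolist(),im["intrinsics"].round(0).tolist())
E
```

```text
{'time': np.float64(0.0), 'q': array([-1.154,  0.468, -0.012,  1.604,  0.006,  1.071, -0.056]), 'joint_velocities': array([ 0.   , -0.   ,  0.002, -0.001, -0.   , -0.001,  0.001]), 'effort': array([-0.0000e+00, -5.3239e+01,  2.1000e-02, -2.5131e+01,  1.1000e-02,
        8.0000e-03,  0.0000e+00]), 'ee_pos': array([0.288, 0.582, 0.196]), 'tool_rot': array([ 0.228,  0.974, -0.001, -0.   ]), 'contact_force': array([-0.181,  0.772,  0.059]), 'moment': array([-0.043,  0.016,  0.001]), 'grip_force': np.float64(0.0), 'opening': np.float64(0.085)}
top [ 0.349 -0.037  1.623] [[-0.0, -1.0, -0.02], [-0.99, 0.0, -0.1], [0.1, 0.02, -0.99]] [[403.0, 0.0, 256.0], [0.0, 403.0, 190.0], [0.0, 0.0, 1.0]]
side [-0.072 -1.006  0.728] [[0.85, -0.53, 0.0], [-0.25, -0.41, -0.88], [0.47, 0.75, -0.48]] [[376.0, 0.0, 259.0], [0.0, 376.0, 190.0], [0.0, 0.0, 1.0]]
```

```bash
ls -la .
```

```text
total 2712
drwxr-xr-x  3 agent agent    4096 Nov 30 07:49 .
drwxr-xr-x 23 root  root     4096 Nov 30 07:49 ..
-rw-r--r--  1 agent agent     571 Nov 30 07:49 h.py
drwxr-xr-x  2 agent agent    4096 Nov 30 07:49 pics
-rw-r--r--  1 agent agent 1377652 Nov 30 07:49 side0.npz
-rw-r--r--  1 agent agent 1377652 Nov 30 07:49 top0.npz
```

View pics/top0.png

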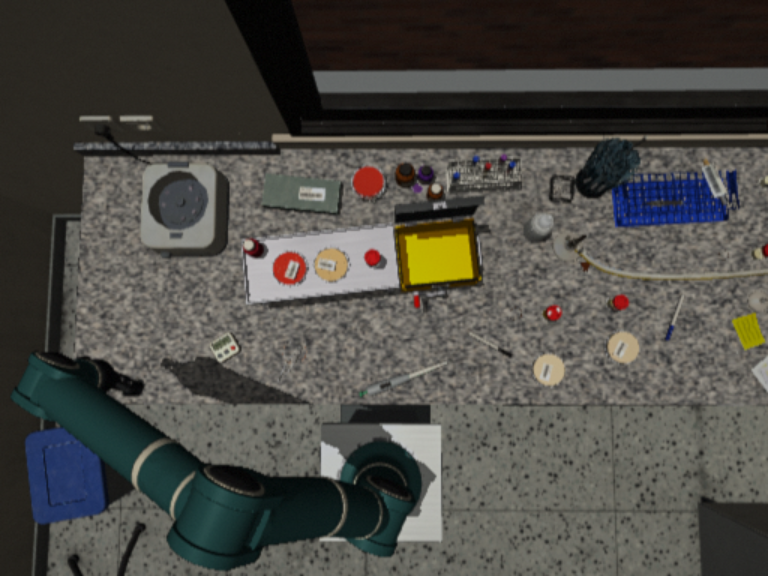

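View pics/side0.png

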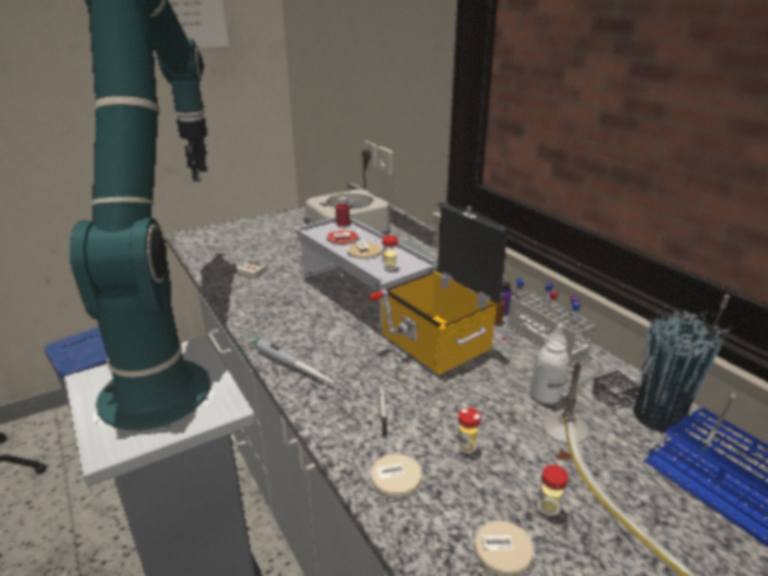

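The top view shows, at 1.5x scale, the red plate near (290,268), tan plate (331,265), spent cup (372,258), stain bottle (252,246), the bin around (438,255) and the knob (417,300). The lid is upright at the back and the hook is open to the left. The side view confirms this.

```bash
python3 - <<'E'
from h import *
T=dict(np.load("top0.npz")); S=dict(np.load("side0.npz"))
# check map
def blobs(im,name,lo,hi,box,n=6):
    hsv=cv2.cvtColor(im["pixels"],cv2.COLOR_RGB2HSV); m=cv2.inRange(hsv,lo,hi)
    if lo[0]==0 and lo[1]>120 and hi[0]<12: m|=cv2.inRange(hsv,(170,lo[1],lo[2]),(180,255,255))
    k=np.zeros_like(m); a,b,c,d=box; k[b:d,a:c]=m[b:d,a:c]
    N,L,st,ce=cv2.connectedComponentsWithStats(k); P=pts(im)
    for i in range(1,N):
        if st[i,4]<12: continue
        Q=P[L==i]; Q=Q[~np.isnan(Q[:,0])]
        print(name,ce[i].round(1),st[i].tolist(),"med",np.median(Q,0).round(4),"min",np.percentile(Q,2,0).round(3),"max",np.percentile(Q,98,0).round(3))
blobs(T,"Tred",(0,140,60),(9,255,255),(150,130,420,220))
blobs(T,"Ttan",(10,60,120),(20,140,255),(200,150,245,200))
blobs(T,"Tyel",(20,150,40),(32,255,255),(255,130,330,210))
blobs(S,"Sred",(0,140,60),(9,255,255),(190,120,380,345))
blobs(S,"Stan",(10,60,120),(22,140,255),(190,120,300,190))
P=pts(T)
# tray corners from pixels
for u,v in [(163,159),(165,202),(262,150),(266,194),(267,150),(320,146),(323,190),(272,193)]: print((u,v),P[v,u].round(3))
# tray white region rectangle
z=P[...,2]; m=((abs(z-.13)<.006)&(P[...,1]>-.1)&(P[...,1]<.5)&(P[...,0]>.4)&(P[...,0]<.8))
Q=P[m][:,:2]; print("tray n",len(Q),cv2.minAreaRect((Q*1000).astype(np.float32)))
m=((abs(z-.121)<.009)&(P[...,1]<-.05)&(P[...,1]>-.35)&(P[...,0]>.45)&(P[...,0]<.8)); Q=P[m][:,:2]; print("rim",len(Q),cv2.minAreaRect((Q*1000).astype(np.float32)))
m=((z>.15)&(P[...,1]<-.03)&(P[...,1]>-.35)&(P[...,0]>.6)&(P[...,0]<.9)); Q=P[m]; print("lid",len(Q),Q.min(0),Q.max(0))
i=Q[:,2].argsort()[-30:]; print(Q[i].mean(0),Q[i].min(0),Q[i].max(0))
E
```

```text
Tred [167.9 165.4] [163, 159, 9, 11, 31] med [0.5821 0.3042 0.1889] min [0.575 0.292 0.182] max [0.612 0.322 0.198]
Tred [248.  171.4] [243, 167, 11, 10, 85] med [0.5638 0.0137 0.2028] min [ 0.546 -0.004  0.197] max [0.579 0.031 0.208]
Tred [192. 178.] [182, 168, 22, 21, 269] med [0.549  0.2299 0.1357] min [0.511 0.186 0.128] max [0.583 0.259 0.142]
Tred [389.6 176.8] [388, 175, 5, 5, 12] med [ 0.5684 -0.55    0.0027] min [ 0.56  -0.56  -0.004] max [ 0.576 -0.543  0.009]
Tred [277.4 200.6] [276, 197, 4, 8, 29] med [ 0.4621 -0.0913  0.1373] min [ 0.451 -0.099  0.132] max [ 0.477 -0.087  0.144]
Tred [413.3 201.1] [408, 196, 11, 11, 84] med [ 0.4656 -0.6157  0.0741] min [ 0.449 -0.633  0.065] max [ 0.481 -0.598  0.081]
Tred [368.4 208.5] [364, 203, 11, 11, 69] med [ 0.4356 -0.4439  0.0734] min [ 0.42  -0.463  0.066] max [ 0.455 -0.427  0.082]
Ttan [221.  176.1] [210, 166, 22, 22, 298] med [0.5559 0.1136 0.1355] min [0.519 0.083 0.128] max [0.593 0.158 0.143]
Tyel [290.8 168.9] [264, 146, 57, 49, 2109] med [ 0.601  -0.1526  0.0094] min [ 0.512 -0.246 -0.   ] max [ 0.669 -0.051  0.12 ]
Sr
[... 943 characters left out ...]
74 0.031 0.166]
(163, 159) [0.646 0.369 0.002]
(165, 202) [0.458 0.322 0.146]
(262, 150) [ 0.682 -0.036  0.001]
(266, 194) [ 0.501 -0.052 -0.001]
(267, 150) [ 0.682 -0.057 -0.001]
(320, 146) [ 0.698 -0.274 -0.003]
(323, 190) [ 0.517 -0.283 -0.005]
(272, 193) [ 0.498 -0.075  0.067]
tray n 3239 ((554.046142578125, 122.05611419677734), (219.8933868408203, 440.8828430175781), 0.8576280474662781)
rim 321 ((643.6707763671875, -157.2238006591797), (212.5867919921875, 331.0198669433594), 85.1629409790039)
lid 818 [ 0.64892082 -0.34854963  0.15001043] [ 0.89983161 -0.03315661  0.3148318 ]
[ 0.66486066 -0.13234249  0.29796026] [ 0.65122428 -0.23430815  0.29486639] [ 0.67870842 -0.04652933  0.3148318 ]
```

```bash
python3 - <<'E'
from h import *
T=dict(np.load("top0.npz")); S=dict(np.load("side0.npz"))
P=pts(T); z=P[...,2]; u0=np.arange(512)
tr=(P[...,0]>.5)&(P[...,0]<.6)
white=(T["pixels"].min(2)>130)
box=np.zeros_like(white); box[145:206,158:266]=1
m=(white&box).astype(np.uint8)
m=cv2.morphologyEx(m,cv2.MORPH_OPEN,np.ones((3,3),np.uint8))
print("tray top z",np.nanmedian(z[m>0]), np.nanpercentile(z[m>0],[10,90]))
# front & back edges per column, ray onto rim top
f=[];b=[]
for c in range(172,258,3):
    r=np.where(m[:,c])[0]
    if len(r): f.append(ray(T,c,r.max()+.5,.141)); b.append(ray(T,c,r.min()-.5,.141))
for n,e in(("front",f),("back",b)):
    e=np.array(e); p=np.polyfit(e[:,1],e[:,0],1); r=e[:,0]-np.polyval(p,e[:,1]); k=abs(r)<.006
    p=np.polyfit(e[k,1],e[k,0],1); print(n,p,r.std(),k.sum())
e=[]
for r in range(160,190,2):
    c=np.where(m[r])[0]; e.append((ray(T,c.max()+.5,r,.13)))
e=np.array(e);print("right end",np.polyfit(e[:,0],e[:,1],1),e[::4].round(3))
def circ(im,lo,hi,box,h,name):
    hsv=cv2.cvtColor(im["pixels"],cv2.COLOR_RGB2HSV); k=cv2.inRange(hsv,lo,hi)
    if lo[0]==0: k|=cv2.inRange(hsv,(170,lo[1],lo[2]),(180,255,255))
    a,bb,c,d=box; q=np.zeros_like(k); q[bb:d,a:c]=k[bb:d,a:c]
    cn=max(cv2.findContours(q,0,2)[0],key=cv2.contourArea)
    w=np.array([ray(im,*p[0],h)[:2] for p in cv2.convexHull(cn)]); cc,r=cv2.minEnclosingCircle((w*1000).astype(np.float32)); print(name,np.round(cc,1),round(r,1))
circ(T,(0,140,60),(9,255,255),(178,160,206,200),.14,"red")
circ(T,(10,60,120),(20,140,255),(206,160,236,200),.14,"tan")
circ(T,(0,140,60),(9,255,255),(240,160,258,185),.204,"cup")
circ(T,(0,140,60),(9,255,255),(160,150,176,175),.18,"stain")
# bin inner floor & rim
hsv=cv2.cvtColor(T["pixels"],cv2.COLOR_RGB2HSV)
y=cv2.inRange(hsv,(20,150,120),(32,255,255)); y[:130]=0;y[210:]=0;y[:,:255]=0;y[:,335:]=0
save(T,"bin.png",(140,120,350,220),3.8)
y=cv2.inRange(hsv,(15,120,30),(32,255,255)); y[:130]=0;y[210:]=0;y[:,:255]=0;y[:,335:]=0
cn=max(cv2.findContours(y,0,2)[0],key=cv2.contourArea)
w=np.array([ray(T,*p[0],.117)[:2] for p in cn]);print("bin outer",cv2.minAreaRect((w*1000).astype(np.float32)))
# lid points from both views
P2=pts(S)
for n,Q in(("T",P),("S",P2)):
    k=(Q[...,2]>.2)&(Q[...,1]<-.03)&(Q[...,1]>-.3)&(Q[...,0]>.6)&(Q[...,0]<.76); q=Q[k]
    if len(q)>10:
        A=np.c_[q[:,1],q[:,2],np.ones(len(q))]; print(n,len(q),np.linalg.lstsq(A,q[:,0],rcond=None)[0],np.percentile(q,[1,50,99],axis=0).round(3).tolist())
E
```

```text
tray top z 0.1304842903000495 [0.12598587 0.13605495]
front [-0.10771134  0.49513846] 0.0021076590768176013 29
back [-0.10665449  0.64680293] 0.010714121313861907 22
right end [ 0.10830134 -0.1039519 ] [[ 0.617 -0.038  0.13 ]
 [ 0.587 -0.042  0.13 ]
 [ 0.556 -0.045  0.13 ]
 [ 0.526 -0.045  0.13 ]]
red [546.8 222.1] 40.3
tan [555.4 118.6] 41.4
cup [563.2  13.8] 18.5
stain [594.2 310.9] 19.3
bin outer ((582.7901611328125, -146.64639282226562), (170.7849578857422, 201.956298828125), 6.088118553161621)
T 460 [-0.09828805 -0.04755726  0.66814575] [[0.65, -0.235, 0.202], [0.669, -0.138, 0.29], [0.685, -0.04, 0.3]]
S 1235 [-0.10493156 -0.05881424  0.67251751] [[0.654, -0.237, 0.201], [0.674, -0.15, 0.248], [0.688, -0.043, 0.293]]
```

View pics/bin.png

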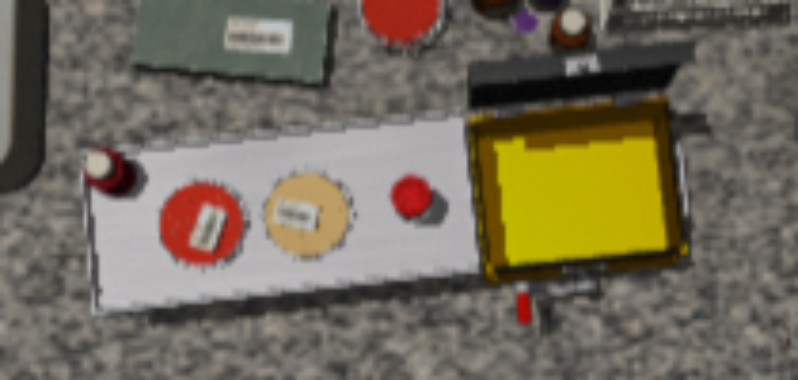

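```bash
cat >> h.py <<'E'
from scipy.spatial.transform import Rotation as Ro
EX=np.array([.994,.107,0]); EY=np.array([-.107,.994,0])
YAW=0.107
def go(x,y,z,head=YAW,p=None,h0=None):
    """shift mm & turn from measured pose to world target with tool-y heading"""
    o=env.get_obs(); R=Ro.from_quat(o["tool_rot"]).as_matrix(); d=np.array([x,y,z])-o["ee_pos"]
    h=np.arctan2(R[1,1],R[0,1]); t=-(head-h); t=(t+np.pi/2)%np.pi-np.pi/2
    print("t",o["time"].round(2),"pos",o["ee_pos"].round(4),"F",o["contact_force"].round(1),"open",round(float(o["opening"]),4),"-> shift",(R.T@d*1000).round(1),"turn",round(t,3))
E
python3 -c "
from h import *
go(.563,.014,.30)
"
```

```text
Traceback (most recent call last):
  File "h.py", line 24, in go
    print("t",o["time"].round(2),"pos",o["ee_pos"].round(4),"F",o["contact_force"].round(1),"open",round(float(o["opening"]),4),"-> shift",(R.T@d*1000).round(1),"turn",round(t,3))
              ^^^^^^^^^^^^^^^
AttributeError: 'float' object has no attribute 'round'
```

```bash
sed -i 's/o\["time"\].round(2)/round(float(o["time"]),2)/' h.py; python3 -c "
from h import *
go(.563,.014,.30)
"
```

```text
t 0.1 pos [0.2883 0.582  0.196 ] F [ 0.1  0.2 -0.8] open 0.0852 -> shift [-498.3 -387.2 -103.3] turn 1.004
```

Call:
{"op": "jog_arm", "data": {"plan": [85,0,0,-50,0,85,0,0,-103,0,85,-498,-387,-103,1.004,85,-498,-387,-103,1.004,85,-498,-387,-103,1.004,85,-498,-387,-103,1.004,85,-498,-387,-103,1.004,85,-498,-387,-103,1.004,85,-498,-387,-103,1.004,85,-498,-387,-103,1.004], "squeeze": 40}}

```text
time: 1.1
ee_pos: [0.4629, 0.2203, 0.2987]
tool_rot: [0.669, 0.743, -0.0, -0.0]
contact_force: [0.6, -0.2, -0.2]
opening: 0.085
grip_force: 0.0
```

```bash
python3 -c "
from h import *
go(.563,.014,.30)
"
```

```text
t 1.1 pos [0.4629 0.2203 0.2987] F [ 0.6 -0.2 -0.2] open 0.085 -> shift [-215.7   78.    -1.3] turn -0.002
```

Call:
{"op": "jog_arm", "data": {"plan": [85,-216,78,-1,0,85,-216,78,-1,0,85,-216,78,-1,0,85,-216,78,-1,0,85,-216,78,-1,0,85,-216,78,-1,0,85,-216,78,-1,0,85,-216,78,49,0,85,-216,78,80,0,85,-216,78,80,0]}}

```text
time: 2.1
ee_pos: [0.5594, 0.0182, 0.2146]
tool_rot: [0.667, 0.745, -0.003, -0.003]
contact_force: [-0.3, 0.8, -0.2]
opening: 0.0848
grip_force: 0.0
```

```bash
python3 -c "
from h import *
go(.563,.014,.156)
"
```

```text
t 2.1 pos [0.5594 0.0182 0.2146] F [-0.3  0.8 -0.2] open 0.0848 -> shift [-4.6  3.7 58.5] turn 0.003
```

Call:
{"op": "jog_arm", "data": {"plan": [85,0,0,30,0,85,0,0,62,0,85,0,0,62,0,30,0,0,62,0,30,0,0,62,0,30,0,0,62,0,30,0,0,62,0,30,0,0,62,0,30,0,0,20,0,30,0,0,-20,0]}}

```text
time: 3.1
ee_pos: [0.5627, 0.0157, 0.24]
tool_rot: [0.668, 0.744, -0.001, -0.0]
contact_force: [1.4, 0.0, 0.1]
opening: 0.0359
grip_force: 40.6
```

```bash
python3 -c "
from h import *
go(.586,-.14,.19)
"
```

```text
t 3.1 pos [0.5627 0.0157 0.24  ] F [1.4 0.  0.1] open 0.0359 -> shift [-157.3    6.7   50. ] turn -0.0
```

Call:
{"op": "jog_arm", "data": {"plan": [30,-50,5,0,0,30,-100,5,0,0,30,-150,5,0,0,30,-212,5,10,0,30,-212,5,50,0,30,-212,5,100,0,30,-212,5,145,0,30,-212,5,145,0,30,-212,5,145,0,60,-212,5,145,0]}}

```text
time: 4.1
ee_pos: [0.593, -0.1951, 0.097]
tool_rot: [0.668, 0.744, 0.001, 0.002]
contact_force: [0.4, -0.3, 0.8]
opening: 0.0491
grip_force: 0.0
```

Call:
{"op": "jog_arm", "data": {"plan": [60,0,0,0,0,60,0,0,0,0,60,0,0,-50,0,60,0,0,-100,0,60,0,0,-150,0,60,0,0,-150,0,60,0,0,-150,0]}}

```text
time: 4.8
ee_pos: [0.5916, -0.1945, 0.2462]
tool_rot: [0.668, 0.744, 0.001, 0.002]
contact_force: [-0.5, -0.3, 0.3]
opening: 0.0599
grip_force: 0.0
```

```bash
python3 - <<'E'
from h import *
im=env.get_image("side"); save(im,"s1.png",(180,90,380,260),3)
# red plate centre (.547,.222): behind it by 45+ (fingers)
go(*(np.array([.547,.222,.25])+0.075*EY))
E
```

```text
t 4.85 pos [ 0.5906 -0.194   0.2442] F [ 0.5  0.6 -0.5] open 0.06 -> shift [493.3   1.1  -5.5] turn 0.0
```

View pics/s1.png

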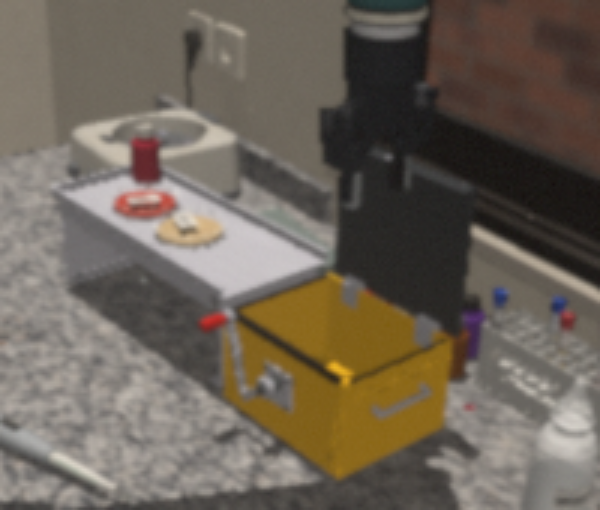

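The cup is in the bin and the gripper is clear. The red plate (145,204) and tan plate (190,230) are still on the tray, with the stain bottle standing behind them. Next I put the fingers behind the red plate, clear of the stain bottle.

```bash
python3 - <<'E'
from h import *
T=env.get_image("top"); 
hsv=cv2.cvtColor(T["pixels"],cv2.COLOR_RGB2HSV)
for n,lo,hi,b,h in(("red",(0,140,60),(9,255,255),(178,160,206,200),.136),("tan",(10,60,120),(20,140,255),(206,160,236,200),.136),("cap",(0,0,120),(180,80,255),(158,152,172,172),.207)):
    k=cv2.inRange(hsv,lo,hi); q=np.zeros_like(k); q[b[1]:b[3],b[0]:b[2]]=k[b[1]:b[3],b[0]:b[2]]
    cs=cv2.findContours(q,0,2)[0]; w=np.array([ray(T,*p[0],h) for p in cv2.convexHull(max(cs,key=cv2.contourArea))])
    print(n,"EX",(w@EX).min().round(4),(w@EX).max().round(4),"EY",(w@EY).min().round(4),(w@EY).max().round(4))
go(.5283,.2811,.244)
E
```

```text
red EX 0.5306 0.6076 EY 0.124 0.2031
tan EX 0.5241 0.6048 EY 0.0189 0.0987
cap EX 0.5961 0.6651 EY 0.2337 0.269
t 4.9 pos [ 0.5902 -0.1938  0.2432] F [-0.5 -0.5 -0.7] open 0.0601 -> shift [ 4.788e+02 -1.070e+01 -4.000e-01] turn 0.0
```

Call:
{"op": "jog_arm", "data": {"plan": [40,479,-11,0,0,40,479,-11,0,0,40,479,-11,0,0,40,479,-11,0,0,40,479,-11,0,0,40,479,-11,0,0,40,479,-11,0,0,40,479,-11,0,0,40,479,-11,0,0,40,479,-11,0,0]}}

```text
time: 5.9
ee_pos: [0.526, 0.2854, 0.2417]
tool_rot: [0.666, 0.746, -0.001, -0.001]
contact_force: [1.2, -0.7, 0.1]
opening: 0.0402
grip_force: 0.0
```

Call:
{"op": "jog_arm", "data": {"plan": [40,0,0,0,0,40,0,0,0,0]}}

```text
time: 6.1
ee_pos: [0.5277, 0.2806, 0.242]
tool_rot: [0.668, 0.744, -0.002, -0.0]
contact_force: [1.0, -0.7, 0.1]
opening: 0.04
grip_force: 0.0
```

```bash
python3 - <<'E'
from h import *
go(.5283,.2811,.135)
E
```

```text
t 6.1 pos [0.5277 0.2806 0.242 ] F [ 1.  -0.7  0.1] open 0.04 -> shift [  0.6   0.9 107. ] turn 0.001
```

Call:
{"op": "jog_arm", "data": {"plan": [40,0,0,40,0,40,0,0,75,0,40,0,0,95,0,40,0,0,106,0,40,0,0,106,0,40,0,0,106,0]}}

```text
time: 6.7
ee_pos: [0.5296, 0.2802, 0.1386]
tool_rot: [0.669, 0.743, 0.0, 0.0]
contact_force: [0.4, 0.4, 0.3]
opening: 0.0398
grip_force: 0.0
```

```bash
python3 - <<'E'
from h import *
go(.5283,.2811,.135)
im=env.get_image("side"); save(im,"s2.png",(180,90,330,200),4)
E
```

```text
t 6.7 pos [0.5296 0.2802 0.1386] F [0.4 0.4 0.3] open 0.0398 -> shift [ 1.1 -1.2  3.6] turn -0.001
```

View pics/s2.png

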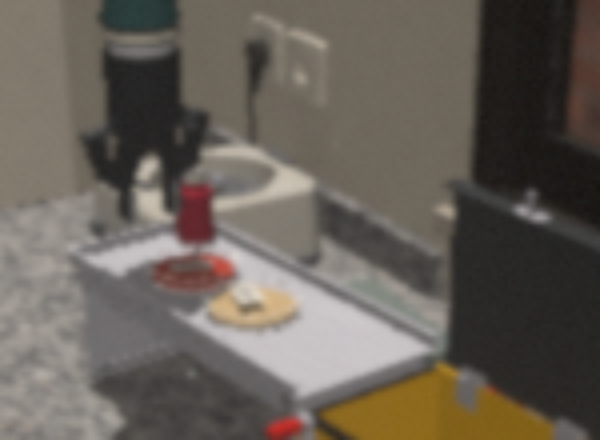

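```bash
python3 - <<'E'
from h import *
im=env.get_image("side"); save(im,"s3.png",(180,90,330,200),4)
def pr(X):
    c=im["R"]@X+im["t"]; q=im["intrinsics"]@(c/c[2]); return ((q[:2]-[180,90])*4).round(0)
o=env.get_obs(); p=o["ee_pos"]; print(o["time"],p)
for s in(-.027,0,.027): print("tip",pr(p+s*EX), pr(p+s*EX+[0,0,.04]))
for X in((.569,.1635),(.5645,.0588),(.627,.249)): print(X,pr(EX*X[0]+EY*X[1]+[0,0,.135]))
P=pts(im); z=P[...,2]
# dark gripper points near the TCP
k=(abs(P[...,0]-p[0])<.09)&(abs(P[...,1]-p[1])<.06)&(z>.15)&(im["pixels"].max(2)<70); Q=P[k]
print(k.sum(),np.percentile(Q,[0,2,50,98],axis=0).round(3))
E
```

```text
6.8 [0.52977476 0.28081352 0.13922144]
tip [126. 257.] [124. 219.]
tip [149. 251.] [147. 213.]
tip [171. 244.] [170. 207.]
(0.569, 0.1635) [191. 270.]
(0.5645, 0.0588) [250. 306.]
(0.627, 0.249) [192. 231.]
1667 [[0.44  0.221 0.184]
 [0.454 0.222 0.216]
 [0.513 0.251 0.403]
 [0.581 0.291 0.546]]
```

```bash
python3 - <<'E'
from h import *
im=env.get_image("side"); P=pts(im); p=env.get_obs()["ee_pos"]
q=P-p; a=q@EX; b=q@EY; h=P[...,2]
for lo in np.arange(.132,.2,.006):
    k=(abs(a)<.06)&(b>-.02)&(b<.03)&(h>lo)&(h<lo+.006); print(lo.round(3),k.sum(),np.percentile(a[k],[5,50,95]).round(3) if k.sum() else "",np.percentile(b[k],[5,50,95]).round(3) if k.sum() else "", im["pixels"][k].mean(0).round() if k.sum() else "")
crop=im["pixels"][135:162,200:232,::-1]; cv2.imwrite("pics/s4.png",cv2.resize(crop,None,fx=18,fy=18,interpolation=cv2.INTER_NEAREST))
E
```

```text
0.132 17 [-0.02   0.021  0.056] [-0.019  0.005  0.027] [144. 122. 123.]
0.138 13 [0.004 0.048 0.058] [-0.015  0.009  0.024] [128.  94.  97.]
0.144 9 [0.016 0.049 0.057] [-0.016  0.01   0.025] [116.  78.  81.]
0.15 8 [0.047 0.049 0.055] [0.004 0.013 0.026] [100.  54.  57.]
0.156 9 [0.047 0.054 0.06 ] [0.002 0.013 0.027] [102.  53.  56.]
0.162 5 [0.048 0.051 0.058] [0.007 0.011 0.02 ] [96. 47. 50.]
0.168 8 [0.047 0.051 0.058] [0.008 0.01  0.017] [93. 45. 49.]
0.174 12 [-0.028  0.022  0.057] [-0.012  0.004  0.014] [114.  88.  85.]
0.18 17 [-0.032  0.023  0.057] [-0.011  0.003  0.018] [101.  74.  73.]
0.186 21 [-0.032  0.022  0.058] [-0.011 -0.004  0.024] [86. 65. 65.]
0.192 17 [-0.032  0.019  0.055] [-0.012 -0.006  0.015] [85. 79. 76.]
0.198 19 [-0.033  0.021  0.059] [-0.015 -0.005  0.017] [81. 77. 73.]
```

View pics/s4.png

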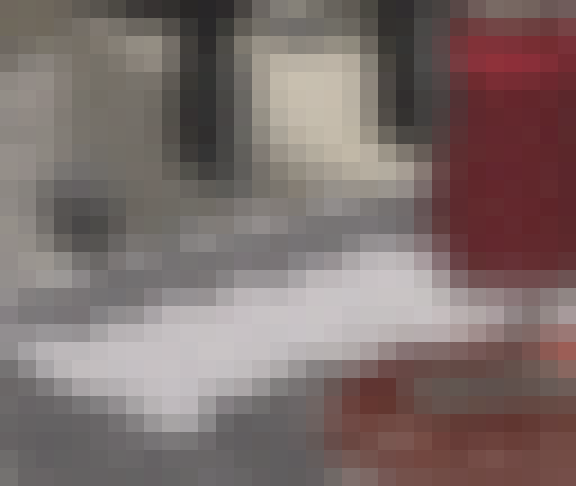

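Call:
{"op": "jog_arm", "data": {"plan": [40,0,0,2,0,40,0,0,4,0,40,0,0,5,0,40,0,0,5,0]}}

```text
time: 7.25
ee_pos: [0.5286, 0.2807, 0.1326]
tool_rot: [0.668, 0.744, -0.0, -0.0]
contact_force: [0.6, -0.2, 0.3]
opening: 0.0399
grip_force: 0.0
```

Call:
{"op": "jog_arm", "data": {"plan": [40,-10,0,0,0,40,-20,0,0,0,40,-30,0,0,0,40,-30,0,0,0]}}

```text
time: 7.65
ee_pos: [0.5325, 0.2482, 0.133]
tool_rot: [0.67, 0.743, -0.0, 0.0]
contact_force: [-0.3, -1.0, 0.4]
opening: 0.0401
grip_force: 0.0
```

```bash
cat >> h.py <<'E'
def plates():
    T=env.get_image("top"); hsv=cv2.cvtColor(T["pixels"],cv2.COLOR_RGB2HSV)
    for n,lo,hi,b,h in(("red",(0,140,60),(9,255,255),(178,160,270,200),.136),("tan",(10,60,120),(20,140,255),(178,160,270,200),.136)):
        k=cv2.inRange(hsv,lo,hi); q=np.zeros_like(k); q[b[1]:b[3],b[0]:b[2]]=k[b[1]:b[3],b[0]:b[2]]
        cs=cv2.findContours(q,0,2)[0]
        if not cs: print(n,"none"); continue
        w=np.array([ray(T,*p[0],h) for p in cv2.convexHull(max(cs,key=cv2.contourArea))])
        print(n,"EX",(w@EX).min().round(4),(w@EX).max().round(4),"EY",(w@EY).min().round(4),(w@EY).max().round(4))
    return T
E
python3 - <<'E'
from h import *
T=plates()
go(.5283,.2811,.135)
o=env.get_obs(); print("EY",o["ee_pos"]@EY)
P=pts(T); p=o["ee_pos"]; q=P-p
k=(abs(q[...,0])<.08)&(abs(q[...,1])<.08)&(P[...,2]>.17); print(np.nanmin(P[...,2][k]))
E
```

```text
red EX 0.531 0.6043 EY 0.1243 0.1859
tan EX 0.5241 0.6048 EY 0.0189 0.088
t 7.7 pos [0.5323 0.2495 0.133 ] F [-0.4 -0.3  0. ] open 0.0401 -> shift [31.9 -0.7 -2. ] turn -0.002
EY 0.19103922981235405
0.17571907969829711
```

Call:
{"op": "jog_arm", "data": {"plan": [40,16,0,0,0,40,32,0,0,0,40,32,0,0,0,40,32,0,8,0,40,32,0,14,0,40,32,0,20,0,40,32,0,20,0,40,32,0,20,0]}}

```text
time: 8.5
ee_pos: [0.5285, 0.2822, 0.1125]
tool_rot: [0.669, 0.744, -0.0, 0.0]
contact_force: [0.7, 0.6, 0.1]
opening: 0.0399
grip_force: 0.0
```

```bash
python3 - <<'E'
from h import *
im=env.get_image("side"); P=pts(im); p=env.get_obs()["ee_pos"]
q=P-p; a=q@EX; b=q@EY; h=P[...,2]
dk=im["pixels"].max(2)<75
for lo in np.arange(.13,.19,.005):
    k=dk&(abs(a)<.045)&(b>-.02)&(b<.02)&(h>lo)&(h<lo+.005); print(lo.round(3),k.sum(),np.percentile(a[k],[5,50,95]).round(3) if k.sum() else "")
go(.5283,.2811,.1)
save(im,"s5.png",(190,100,260,160),8)
E
```

```text
0.13 0 
0.135 0 
0.14 0 
0.145 0 
0.15 0 
0.155 4 [-0.022  0.02   0.022]
0.16 4 [-0.032 -0.006  0.022]
0.165 3 [-0.033 -0.028 -0.027]
0.17 9 [-0.032  0.017  0.026]
0.175 4 [-0.033 -0.029  0.017]
0.18 7 [-0.03  -0.024  0.031]
0.185 6 [-0.034 -0.004  0.03 ]
t 8.55 pos [0.5287 0.2824 0.1128] F [-0.3 -0.1  0.8] open 0.0396 -> shift [-1.3 -0.6 12.8] turn -0.001
```

View pics/s5.png

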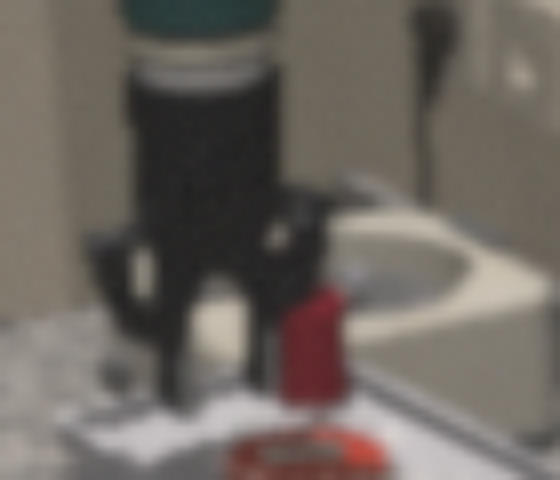

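```bash
python3 - <<'E'
from h import *
im=env.get_image("side"); P=pts(im); p=env.get_obs()["ee_pos"]
q=P-p; a=q@EX; b=q@EY; h=P[...,2]; px=im["pixels"].astype(int)
dk=(px.max(2)<80)&(px[...,0]-px[...,1]<15)
for lo in np.arange(.15,.33,.01):
    k=dk&(abs(a)<.09)&(abs(b)<.06)&(h>lo)&(h<lo+.01); print(lo.round(3),k.sum(),np.percentile(a[k],[2,98]).round(3),np.percentile(b[k],[2,98]).round(3))
rd=(px[...,0]-px[...,1]>40)&(h>.14)&(h<.21)&(abs(q[...,0])<.15)&(abs(q[...,1])<.12)
for lo in np.arange(.14,.21,.01):
    k=rd&(h>lo)&(h<lo+.01); print("bottle",lo.round(2),k.sum(),np.percentile((P@EX)[k],[5,95]).round(3) if k.sum() else "",np.percentile((P@EY)[k],[5,50]).round(3)if k.sum() else "")
E
```

```text
0.15 4 [-0.03   0.022] [-0.007 -0.002]
0.16 14 [-0.033  0.029] [-0.014 -0.002]
0.17 18 [-0.031  0.031] [-0.015 -0.   ]
0.18 14 [-0.034  0.031] [-0.013 -0.005]
0.19 27 [-0.048  0.039] [-0.015  0.008]
0.2 46 [-0.054  0.054] [-0.016  0.012]
0.21 51 [-0.058  0.053] [-0.022  0.013]
0.22 53 [-0.061  0.061] [-0.02  0.01]
0.23 60 [-0.063  0.059] [-0.02  0.  ]
0.24 72 [-0.067  0.062] [-0.023  0.005]
0.25 62 [-0.058  0.045] [-0.023  0.001]
0.26 35 [-0.039  0.034] [-0.015  0.004]
0.27 32 [-0.038  0.017] [-0.038  0.009]
0.28 44 [-0.04  0.02] [-0.04  -0.006]
0.29 49 [-0.037  0.022] [-0.04   0.004]
0.3 50 [-0.039  0.024] [-0.039  0.002]
0.31 52 [-0.037  0.026] [-0.04   0.013]
0.32 21 [-0.035  0.032] [-0.041  0.001]
bottle 0.14 17 [0.568 0.627] [0.132 0.227]
bottle 0.15 14 [0.606 0.628] [0.223 0.228]
bottle 0.16 14 [0.606 0.626] [0.223 0.228]
bottle 0.17 13 [0.608 0.628] [0.222 0.225]
bottle 0.18 17 [0.609 0.638] [0.226 0.228]
bottle 0.19 0  
bottle 0.2 0
```

The picture shows the real fingertips about 38 mm above the reported TCP, because the fingers end above the tray at about (180,405). The right knuckle (310,230) is also close to the stain bottle. I will push the tan plate first, away from the bottle, and set heights by vision and contact.

Call:
{"op": "jog_arm", "data": {"plan": [50,0,0,-40,0,50,0,0,-40,0,50,-50,9,-40,0,50,-111,9,-40,0,50,-111,9,-40,0,50,-111,9,-40,0,50,-111,9,-40,0,50,-111,9,-20,0,50,-111,9,0,0,50,-111,9,0,0]}}

```text
time: 9.6
ee_pos: [0.5468, 0.1754, 0.1103]
tool_rot: [0.667, 0.745, -0.002, -0.001]
contact_force: [0.4, 0.1, -0.8]
opening: 0.0496
grip_force: 0.0
```

```bash
python3 - <<'E'
from h import *
t=.565*EX+.113*EY
go(t[0],t[1],.097)
E
```

```text
t 9.6 pos [0.5468 0.1754 0.1103] F [ 0.4  0.1 -0.8] open 0.0496 -> shift [-2.9  2.4 13.3] turn 0.004
```

Call:
{"op": "jog_arm", "data": {"plan": [50,-2,1,5,0,50,-2,1,9,0,50,-2,1,13,0,50,-2,1,13,0]}}

```text
time: 10.0
ee_pos: [0.5504, 0.1716, 0.0997]
tool_rot: [0.668, 0.744, -0.0, -0.0]
contact_force: [1.1, -0.3, 0.2]
opening: 0.0498
grip_force: 0.0
```

```bash
python3 - <<'E'
from h import *
go(.5,.1,.097)
im=env.get_image("side"); P=pts(im); p=env.get_obs()["ee_pos"]
q=P-p; a=q@EX; b=q@EY; h=P[...,2]; px=im["pixels"].astype(int); print("EX,EY",p@EX,p@EY)
dk=(px.max(2)<80)&(px[...,0]-px[...,1]<20)
for lo in np.arange(.13,.17,.005):
    k=dk&(abs(a)<.06)&(abs(b)<.03)&(h>lo)&(h<lo+.005); print(lo.round(3),k.sum(),a[k].round(3),b[k].round(3))
plates()
save(im,"s6.png",(200,110,300,190),6)
E
```

```text
t 10.0 pos [0.5504 0.1716 0.0997] F [ 1.1 -0.3  0.2] open 0.0498 -> shift [-65.8 -57.8   2.7] turn 0.0
EX,EY 0.565620616829508 0.11160837253624212
0.13 0 [] []
0.135 0 [] []
0.14 0 [] []
0.145 4 [ 0.026  0.023  0.026 -0.036] [ 0.001 -0.003 -0.005 -0.001]
0.15 8 [ 0.029  0.026  0.026 -0.037 -0.032 -0.032 -0.036 -0.033] [ 0.005 -0.006 -0.013 -0.003 -0.003 -0.009 -0.008 -0.011]
0.155 5 [ 0.025  0.025  0.025  0.026 -0.029] [-0.001 -0.007 -0.007 -0.012 -0.005]
0.16 11 [ 0.03   0.027  0.03   0.028  0.027 -0.038 -0.039 -0.035 -0.031 -0.041
 -0.036] [-0.001  0.001 -0.    -0.01  -0.012  0.001 -0.008 -0.007 -0.008 -0.009
 -0.01 ]
0.165 7 [ 0.029  0.024  0.03   0.033 -0.04  -0.035 -0.029] [-0.003 -0.003 -0.008 -0.009 -0.009 -0.009 -0.006]
0.17 10 [ 0.031  0.027  0.029  0.037  0.025  0.028  0.034 -0.04  -0.035 -0.031] [ 0.007  0.001 -0.003 -0.004 -0.002 -0.011 -0.009 -0.009 -0.009 -0.01 ]
red none
tan EX 0.5902 0.6048 EY 0.0314 0.0761
```

View pics/s6.png

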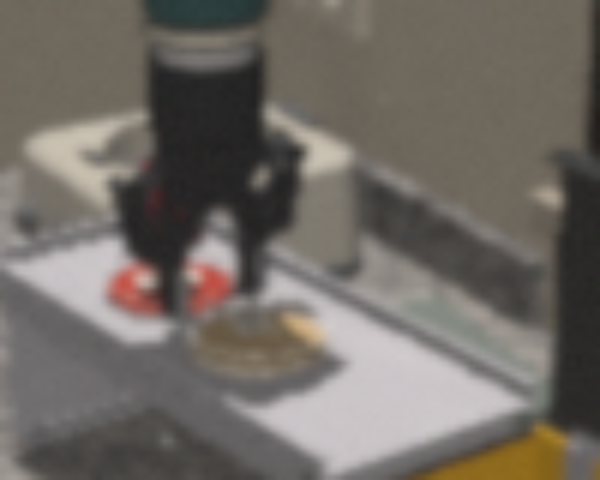

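Both fingers sit between the plates, at (175,310) and (250,285), with the tan plate in front and the tips about 15 mm above the tray. I lower 8 mm more and push.

Call:
{"op": "jog_arm", "data": {"plan": [50,0,0,4,0,50,0,0,8,0,50,0,0,8,0,50,-15,0,8,0,50,-30,0,8,0,50,-45,0,8,0,50,-60,0,8,0,50,-75,0,8,0,50,-75,0,8,0]}}

```text
time: 11.0
ee_pos: [0.5596, 0.095, 0.0927]
tool_rot: [0.669, 0.743, 0.001, 0.001]
contact_force: [-0.3, -3.8, 8.0]
opening: 0.0499
grip_force: 3.6
```

```bash
cat >> h.py <<'E'
def disc(im,lo,hi,name):
    """depth-masked colour points near plate height"""
    hsv=cv2.cvtColor(im["pixels"],cv2.COLOR_RGB2HSV); k=cv2.inRange(hsv,lo,hi)>0
    if lo[0]==0: k|=cv2.inRange(hsv,(170,lo[1],lo[2]),(180,255,255))>0
    P=pts(im); k&=(P[...,2]>.12)&(P[...,2]<.155)&(P[...,0]>.5)&(P[...,0]<.64)&(P[...,1]<.33)&(P[...,1]>-.12); Q=P[k]
    if len(Q)>5: print(name,len(Q),"EX",np.percentile(Q@EX,[2,98]).round(3),"EY",np.percentile(Q@EY,[2,98]).round(3))
def look():
    go(.5,.1,.1); p=env.get_obs()["ee_pos"]; print("ee EX,EY",(p@EX).round(4),(p@EY).round(4))
    for n in("side","top"):
        im=env.get_image(n); disc(im,(0,130,50),(9,255,255),n+" red"); disc(im,(9,50,90),(24,170,255),n+" tan")
    return im
E
python3 -c "
from h import *
look()"
```

```text
t 11.0 pos [0.5596 0.095  0.0927] F [-0.3 -3.8  8. ] open 0.0499 -> shift [ 11.2 -58.8  -7.4] turn -0.002
ee EX,EY 0.5665 0.0346
side red 45 EX [0.532 0.627] EY [0.13  0.239]
side tan 165 EX [0.526 0.615] EY [-0.055  0.018]
top red 243 EX [0.533 0.604] EY [0.135 0.201]
top tan 79 EX [0.529 0.607] EY [-0.055  0.08 ]
```

Call:
{"op": "jog_arm", "data": {"plan": [50,0,0,-4,0,50,0,0,-4,0,50,-15,0,-4,0,50,-30,0,-4,0,50,-45,0,-4,0,50,-60,0,-4,0,50,-75,0,-4,0,50,-90,0,-4,0,50,-105,0,-4,0,50,-105,0,-4,0]}}

```text
time: 12.1
ee_pos: [0.57, -0.0109, 0.096]
tool_rot: [0.67, 0.743, -0.0, 0.001]
contact_force: [0.6, 0.6, -0.2]
opening: 0.0498
grip_force: 0.0
```

```bash
python3 -c "
from h import *
look()"
```

```text
t 12.1 pos [ 0.57   -0.0109  0.096 ] F [ 0.6  0.6 -0.2] open 0.0498 -> shift [117.5 -58.2  -4.2] turn -0.004
ee EX,EY 0.5654 -0.0718
side red 69 EX [0.534 0.628] EY [0.125 0.239]
side tan 97 EX [0.522 0.605] EY [-0.126 -0.094]
top red 274 EX [0.533 0.604] EY [0.127 0.201]
top tan 15 EX [0.547 0.586] EY [-0.145  0.169]
```

Call:
{"op": "jog_arm", "data": {"plan": [50,-15,0,0,0,50,-30,0,0,0,50,-45,0,0,0,50,-60,0,0,0,50,-75,0,0,0,50,-75,0,0,0,50,-75,0,-50,0,50,-75,0,-80,0,50,-75,0,-80,0]}}

```text
time: 13.1
ee_pos: [0.5809, -0.0822, 0.1803]
tool_rot: [0.668, 0.744, 0.003, 0.003]
contact_force: [0.1, 0.1, -0.2]
opening: 0.05
grip_force: 0.0
```

```bash
python3 -c "
from h import *
im=look()
im=env.get_image('side'); save(im,'s7.png',(200,100,350,220),4)"
```

```text
t 13.1 pos [ 0.5809 -0.0822  0.1803] F [ 0.1  0.1 -0.2] open 0.05 -> shift [189.9 -61.6  79.7] turn 0.0
ee EX,EY 0.5686 -0.1439
side red 65 EX [0.537 0.627] EY [0.125 0.235]
top red 275 EX [0.533 0.604] EY [0.126 0.2  ]
```

View pics/s7.png

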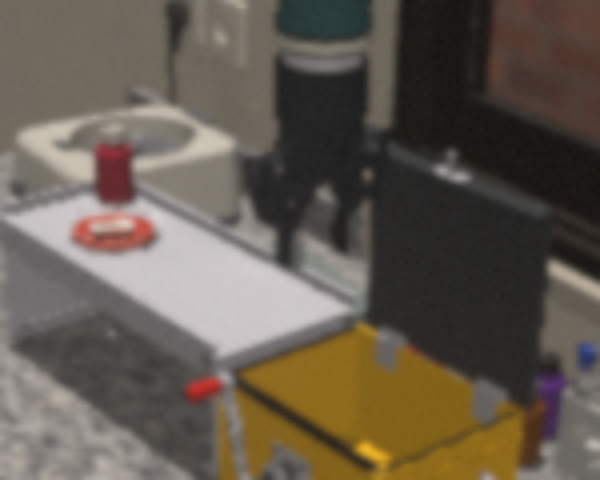

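The tan plate is in the bin and the bin looks clear. The red plate (115,230) is alone on the tray with the stain bottle behind it. For that one I turn the tool 90° and close the fingers, so the knuckles stay away from the bottle.

```bash
python3 -c "
from h import *
t=.567*EX+.228*EY; print(env.get_obs()['q'].round(3))
go(t[0],t[1],.21,YAW+np.pi/2-.001)"
```

```text
[-0.264  0.393  0.443  1.816 -0.2    0.977  0.37 ]
t 13.25 pos [ 0.5772 -0.0814  0.1753] F [-0.3  0.7  0.7] open 0.05 -> shift [370.7   1.8 -34.5] turn -1.569
```

Call:
{"op": "jog_arm", "data": {"plan": [0,0,0,-35,0,0,370,2,-35,-1.569,0,370,2,-35,-1.569,0,370,2,-35,-1.569,0,370,2,-35,-1.569,0,370,2,-35,-1.569,0,370,2,-35,-1.569,0,370,2,-35,-1.569,0,370,2,-35,-1.569,0,370,2,-35,-1.569]}}

```text
time: 14.25
ee_pos: [0.5372, 0.2911, 0.2085]
tool_rot: [0.05, 0.999, 0.0, -0.002]
contact_force: [0.3, -0.2, -0.2]
opening: -0.0002
grip_force: 0.0
```

```bash
python3 -c "
from h import *
t=.567*EX+.228*EY; print(env.get_obs()['q'].round(3))
go(t[0],t[1],.15,YAW+np.pi/2-.001)"
```

```text
[-0.594  0.391  0.057  1.692 -0.028  1.062  0.944]
t 14.25 pos [0.5372 0.2911 0.2085] F [ 0.3 -0.2 -0.2] open -0.0002 -> shift [-2.6 -3.6 58.5] turn -0.206
```

Call:
{"op": "jog_arm", "data": {"plan": [0,-2,-3,0,-0.206,0,-2,-3,0,-0.206,0,-2,-3,30,-0.206,0,-2,-3,60,-0.206,0,-2,-3,80,-0.206,0,-2,-3,83,-0.206,0,-2,-3,83,-0.206]}}

```text
time: 14.95
ee_pos: [0.541, 0.2825, 0.1264]
tool_rot: [-0.046, 0.999, -0.001, -0.001]
contact_force: [-0.3, 0.2, -0.7]
opening: -0.0001
grip_force: 0.0
```

```bash
python3 -c "
from h import *
t=.567*EX+.228*EY
go(t[0],t[1],.11,YAW+np.pi/2-.001)
im=env.get_image('side'); P=pts(im); p=env.get_obs()['ee_pos']
q=P-p; a=q@EX; b=q@EY; h=P[...,2]; px=im['pixels'].astype(int); print('EX,EY',p@EX,p@EY)
dk=(px.max(2)<80)&(px[...,0]-px[...,1]<20)
for lo in np.arange(.125,.17,.005):
    k=dk&(abs(a)<.03)&(abs(b)<.03)&(h>lo)&(h<lo+.005); print(lo.round(3),k.sum(),a[k].round(3),b[k].round(3))
look()
"
```

```text
t 14.95 pos [0.541  0.2825 0.1264] F [-0.3  0.2 -0.7] open -0.0001 -> shift [ 1.3  5.  16.4] turn -0.014
EX,EY 0.5688515736151235 0.22329530532400776
0.125 0 [] []
0.13 0 [] []
0.135 0 [] []
0.14 0 [] []
0.145 0 [] []
0.15 0 [] []
0.155 0 [] []
0.16 0 [] []
0.165 3 [-0.004  0.     0.007] [-0.012 -0.012 -0.008]
0.17 4 [-0.005 -0.003 -0.     0.004] [-0.006 -0.01  -0.013 -0.014]
t 15.0 pos [0.5418 0.283  0.1277] F [0.8 0.9 0.3] open -0.0002 -> shift [  58.5 -178.3   27.7] turn 1.556
ee EX,EY 0.5689 0.2233
side red 33 EX [0.575 0.626] EY [0.147 0.236]
top red 227 EX [0.533 0.605] EY [0.128 0.198]
top tan 7 EX [0.542 0.583] EY [0.146 0.173]
```

Call:
{"op": "jog_arm", "data": {"plan": [0,1,6,0,-0.01,0,1,6,10,-0.01,0,1,6,17,-0.01,0,1,6,22,-0.01,0,1,6,26,-0.01,0,1,6,26,-0.01]}}

```text
time: 15.7
ee_pos: [0.5399, 0.2883, 0.1009]
tool_rot: [-0.051, 0.999, -0.0, -0.001]
contact_force: [-0.6, -0.6, -0.2]
opening: -0.0001
grip_force: 0.0
```

```bash
python3 -c "
from h import *
print(env.get_obs()['contact_force']);look()
im=env.get_image('side'); P=pts(im); p=env.get_obs()['ee_pos']
q=P-p; a=q@EX; b=q@EY; h=P[...,2]; px=im['pixels'].astype(int)
dk=(px.max(2)<80)&(px[...,0]-px[...,1]<20)
for lo in np.arange(.125,.17,.005):
    k=dk&(abs(a)<.03)&(abs(b)<.03)&(h>lo)&(h<lo+.005); print(lo.round(3),k.sum(),a[k].round(3),b[k].round(3))
"
```

```text
[-0.60114075 -0.60941183 -0.18403495]
t 15.7 pos [0.5399 0.2883 0.1009] F [-0.6 -0.6 -0.2] open -0.0001 -> shift [  58.9 -183.2    1.1] turn 1.566
ee EX,EY 0.5675 0.2288
side red 30 EX [0.594 0.626] EY [0.153 0.24 ]
top red 223 EX [0.533 0.604] EY [0.127 0.197]
0.125 0 [] []
0.13 0 [] []
0.135 0 [] []
0.14 0 [] []
0.145 4 [ 0.001  0.005 -0.005 -0.003] [-0.008 -0.01  -0.011 -0.015]
0.15 5 [-0.003  0.001  0.001 -0.009 -0.006] [ 0.    -0.01  -0.016 -0.01  -0.013]
0.155 5 [-0.005 -0.003 -0.001  0.004 -0.005] [-0.004 -0.008 -0.012 -0.012 -0.012]
0.16 2 [-0.007  0.003] [-0.007 -0.015]
0.165 6 [-0.01  -0.005  0.001  0.003 -0.007 -0.004] [-0.012 -0.013 -0.01  -0.015 -0.015 -0.019]
0.17 5 [-0.009 -0.008 -0.005 -0.     0.003] [-0.004 -0.009 -0.013 -0.013 -0.016]
```

Call:
{"op": "jog_arm", "data": {"plan": [0,0,0,2,0,0,0,-15,2,0,0,0,-30,2,0,0,0,-45,2,0,0,0,-60,2,0,0,0,-75,2,0,0,0,-90,2,0,0,0,-105,2,0,0,0,-115,2,0,0,0,-115,2,0]}}

```text
time: 16.85
ee_pos: [0.5525, 0.1721, 0.0998]
tool_rot: [-0.05, 0.999, -0.0, 0.0]
contact_force: [0.1, 0.3, -0.4]
opening: -0.0001
grip_force: 0.0
```

```bash
python3 -c "
from h import *
look()
"
```

```text
t 16.85 pos [0.5525 0.1721 0.0998] F [ 0.1  0.3 -0.4] open -0.0001 -> shift [ 59.4 -66.5  -0.1] turn 1.563
ee EX,EY 0.5676 0.1119
side red 25 EX [0.547 0.61 ] EY [0.033 0.237]
top red 200 EX [0.531 0.605] EY [0.014 0.084]
```

Call:
{"op": "jog_arm", "data": {"plan": [0,0,-15,0,0,0,0,-30,0,0,0,0,-45,0,0,0,0,-60,0,0,0,0,-75,0,0,0,0,-90,0,0,0,0,-105,0,0,0,0,-120,0,0,0,0,-130,0,0,0,0,-130,0,0]}}

```text
time: 17.95
ee_pos: [0.5655, 0.0427, 0.0998]
tool_rot: [-0.05, 0.999, -0.0, 0.0]
contact_force: [0.1, 0.4, -0.4]
opening: 0.0003
grip_force: 0.0
```

```bash
python3 -c "
from h import *
look()
"
```

```text
t 17.95 pos [0.5655 0.0427 0.0998] F [ 0.1  0.4 -0.4] open 0.0003 -> shift [59.5 63.5 -0.3] turn 1.563
ee EX,EY 0.5667 -0.018
side red 65 EX [0.547 0.627] EY [-0.1    0.237]
top red 160 EX [0.531 0.604] EY [-0.116 -0.058]
top tan 13 EX [0.536 0.597] EY [-0.123 -0.073]
```

Call:
{"op": "jog_arm", "data": {"plan": [0,0,-15,0,0,0,0,-30,0,0,0,0,-45,0,0,0,0,-60,0,0,0,0,-80,0,0,0,0,-100,0,0,0,0,-120,0,0,0,0,-135,0,0,0,0,-135,0,0,0,0,-135,-50,0]}}

```text
time: 19.05
ee_pos: [0.5739, -0.0888, 0.1439]
tool_rot: [-0.051, 0.999, 0.001, -0.007]
contact_force: [0.8, 0.2, 0.3]
opening: -0.0002
grip_force: 0.0
```

```bash
python3 -c "
from h import *
im=look(); P=pts(im)
k=(P@EX>.50)&(P@EX<.635)&(P@EY<-.12)&(P@EY>-.295)
s=env.get_image('side'); Q=pts(s)
hsv=cv2.cvtColor(s['pixels'],cv2.COLOR_RGB2HSV)
for nm,I,PP in(('side',s,Q),('top',im,P)):
    hsv=cv2.cvtColor(I['pixels'],cv2.COLOR_RGB2HSV)
    k=((hsv[...,0]<9)|(hsv[...,0]>170))&(hsv[...,1]>110)&(hsv[...,2]>40)&(PP@EX>.49)&(PP@EX<.65)&(PP@EY<-.1)&(PP@EY>-.32)
    q=PP[k]; print(nm,k.sum(),(np.c_[q@EX,q@EY,q[:,2]][::12]).round(3).tolist())
"
```

```text
t 19.05 pos [ 0.5739 -0.0888  0.1439] F [0.8 0.2 0.3] open -0.0002 -> shift [ 53.8 195.2  45.2] turn 1.565
ee EX,EY 0.5609 -0.1497
side red 27 EX [0.605 0.627] EY [0.223 0.239]
side 141 [[0.566, -0.12, 0.087], [0.574, -0.127, 0.083], [0.576, -0.13, 0.079], [0.571, -0.126, 0.076], [0.556, -0.127, 0.077], [0.6, -0.141, 0.068], [0.584, -0.138, 0.068], [0.573, -0.135, 0.067], [0.562, -0.137, 0.068], [0.493, -0.216, 0.125], [0.607, -0.15, 0.053], [0.588, -0.16, 0.044]]
top 58 [[0.639, -0.275, 0.06], [0.642, -0.306, 0.005], [0.623, -0.275, 0.08], [0.619, -0.287, 0.074], [0.615, -0.299, 0.065]]
```

The red plate is in the bin, leaning on the left wall with its top at about z = 0.09, below the rim. Next is the lid, which I hook from behind.

Call:
{"op": "jog_arm", "data": {"plan": [0,0,0,-50,0,0,0,0,-100,0,0,0,0,-145,0,0,0,-30,-145,0,0,-30,-63,-145,0,0,-80,-63,-145,0,0,-130,-63,-145,0,0,-145,-63,-145,0,0,-145,-63,-145,0,0,-145,-63,-145,0]}}

```text
time: 20.2
ee_pos: [0.7289, -0.1367, 0.2934]
tool_rot: [-0.051, 0.999, 0.0, -0.001]
contact_force: [0.4, 0.0, -0.1]
opening: -0.0002
grip_force: 0.0
```

```bash
python3 -c "
from h import *
t=.705*EX-.213*EY
go(t[0],t[1],.198,YAW+np.pi/2)
im=env.get_image('side'); P=pts(im); h=P[...,2]; a=P@EX; b=P@EY; px=im['pixels']
k=(px.max(2)<80)&(h>.13)&(h<.3)&(b<-.12)&(b>-.31)&(a>.6)&(a<.69)
for lo in np.arange(.13,.3,.02):
    m=k&(h>lo)&(h<lo+.02); print(lo.round(2),m.sum(),np.median(a[m]).round(4))
k=(a>.69)&(a<.76)&(b<-.15)&(b>-.27)&(h>.1); print('behind',k.sum(),np.percentile(h[k],[1,50,99]) if k.sum() else '')
T=env.get_image('top');P=pts(T);a=P@EX;b=P@EY;k=(a>.68)&(a<.78)&(b<-.12)&(b>-.31); print('top behind',k.sum(),np.nanpercentile(P[...,2][k],[5,50,90,99]))
"
```

```text
t 20.2 pos [ 0.7289 -0.1367  0.2934] F [ 0.4  0.  -0.1] open -0.0002 -> shift [ 5.1  1.  95.4] turn -0.004
0.13 228 0.6545
0.15 219 0.6544
0.17 238 0.6544
0.19 241 0.6545
0.21 240 0.6545
0.23 245 0.6548
0.25 260 0.6549
0.27 210 0.6539
0.29 66 0.6487
behind 1628 [0.33622728 0.4799979  0.68008217]
top behind 1141 [-0.00074114  0.68001452  0.68887408  0.69272693]
```

Call:
{"op": "jog_arm", "data": {"plan": [0,0,0,45,0,0,0,0,95,0,0,0,0,95,0,0,20,0,95,0,0,40,0,95,0,0,55,0,95,0,0,70,0,95,0,0,85,0,95,0,0,100,0,95,0,0,115,0,95,0]}}

```text
time: 21.3
ee_pos: [0.6158, -0.1495, 0.2035]
tool_rot: [-0.051, 0.999, -0.0, 0.002]
contact_force: [0.4, 0.7, 0.2]
opening: -0.0001
grip_force: 0.1
```

```bash
cat >> h.py <<'E'
def lid():
    im=env.get_image('side'); P=pts(im); h=P[...,2]; a=P@EX; b=P@EY; px=im['pixels']
    k=(px.max(2)<80)&(h>.12)&(h<.31)&(b<-.12)&(b>-.31)&(a>.42)&(a<.7)
    for lo in np.arange(.12,.3,.02):
        m=k&(h>lo)&(h<lo+.02)
        if m.sum()>5: print(lo.round(2),m.sum(),np.median(a[m]).round(4))
E
python3 -c "
from h import *
go(.6,-.15,.198,YAW+np.pi/2);lid()"
```

```text
t 21.3 pos [ 0.6158 -0.1495  0.2035] F [0.4 0.7 0.2] open -0.0001 -> shift [15.7  1.1  5.4] turn -0.005
0.12 187 0.6409
0.14 127 0.634
0.16 126 0.6211
0.18 141 0.6079
0.2 143 0.5949
0.22 110 0.584
0.24 166 0.5544
0.26 161 0.563
0.28 103 0.5848
```

Call:
{"op": "jog_arm", "data": {"plan": [0,12,0,0,0,0,24,0,0,0,0,36,0,0,0,0,48,0,0,0,0,60,0,0,0,0,60,0,0,0,0,60,0,0,0,0,60,0,0,0]}}

```text
time: 22.15
ee_pos: [0.5562, -0.1549, 0.1998]
tool_rot: [-0.051, 0.999, 0.0, 0.0]
contact_force: [-0.1, 0.4, 0.1]
opening: 0.0003
grip_force: 0.0
```

```bash
python3 -c "
from h import *
go(.6,-.15,.198,YAW+np.pi/2);lid()"
```

```text
t 22.15 pos [ 0.5562 -0.1549  0.1998] F [-0.1  0.4  0.1] open 0.0003 -> shift [-44.1   0.4   1.9] turn -0.004
0.12 1464 0.5504
0.24 28 0.531
0.26 51 0.5284
0.28 124 0.5256
```

```bash
cat >> h.py <<'E'
def knob():
    for n in('side','top'):
        I=env.get_image(n); P=pts(I); hsv=cv2.cvtColor(I['pixels'],cv2.COLOR_RGB2HSV); h=P[...,2]
        k=((hsv[...,0]<9)|(hsv[...,0]>170))&(hsv[...,1]>130)&(hsv[...,2]>60)&(P@EX>.41)&(P@EX<.5)&(P@EY<-.09)&(P@EY>-.33)&(h>.06)&(h<.25); q=P[k]
        if len(q)>3: print(n,'knob',len(q),'EX',np.percentile(q@EX,[2,50,98]).round(4),'EY',np.percentile(q@EY,[5,50,95]).round(4),'z',np.percentile(q[:,2],[5,50,95]).round(4))
        m=(abs(P@EY+.213)<.09)&(I['pixels'].max(2)<110)&(h>.09)&(h<.16)
        for a in np.arange(.49,.65,.03):
            mm=m&(abs(P@EX-a)<.012)
            if mm.sum()>8: print('  lid EX',a.round(2),np.percentile(h[mm],[50,90]).round(4))
E
python3 -c "
from h import *
knob()"
```

```text
side knob 35 EX [0.4367 0.4505 0.4752] EY [-0.1501 -0.1449 -0.1365] z [0.1281 0.134  0.1372]
  lid EX 0.49 [0.1302 0.133 ]
  lid EX 0.52 [0.132  0.1342]
  lid EX 0.55 [0.1314 0.1332]
  lid EX 0.58 [0.1303 0.1316]
  lid EX 0.61 [0.1291 0.1307]
  lid EX 0.64 [0.1268 0.1281]
top knob 25 EX [0.4381 0.453  0.4644] EY [-0.1472 -0.1408 -0.1361] z [0.1332 0.1366 0.1404]
  lid EX 0.49 [0.133  0.1368]
  lid EX 0.52 [0.133  0.1371]
  lid EX 0.55 [0.1313 0.1353]
  lid EX 0.58 [0.1304 0.135 ]
  lid EX 0.61 [0.1289 0.1337]
  lid EX 0.64 [0.127  0.1322]
```

The lid now lies loose on its seal. The knob is at EX 0.452, EY -0.1415, z 0.131. I push it over the top from its left side with closed fingers.

Call:
{"op": "jog_arm", "data": {"plan": [0,0,50,0,0,0,40,90,0,0,0,80,108,0,0,0,89,108,0,0,0,89,108,0,0,0,89,108,40,0,0,89,108,80,0,0,89,108,115,0,0,89,108,121,0,0,89,108,121,0]}}

```text
time: 23.3
ee_pos: [0.4567, -0.0573, 0.0782]
tool_rot: [-0.051, 0.999, -0.0, -0.001]
contact_force: [0.1, -1.0, -0.2]
opening: -0.0002
grip_force: 0.0
```

```bash
python3 -c "
from h import *
look();knob()"
```

```text
t 23.3 pos [ 0.4567 -0.0573  0.0782] F [ 0.1 -1.  -0.2] open -0.0002 -> shift [-58.9 152.1 -21.9] turn 1.565
ee EX,EY 0.4479 -0.1058
side red 21 EX [0.605 0.624] EY [0.227 0.241]
side knob 30 EX [0.4366 0.4477 0.4623] EY [-0.149  -0.146  -0.1406] z [0.1284 0.1347 0.1384]
  lid EX 0.49 [0.1303 0.1332]
  lid EX 0.52 [0.1324 0.1341]
  lid EX 0.55 [0.1314 0.1332]
  lid EX 0.58 [0.1304 0.1321]
  lid EX 0.61 [0.1291 0.1309]
  lid EX 0.64 [0.1266 0.1284]
  lid EX 0.49 [0.133  0.1375]
  lid EX 0.52 [0.1332 0.1378]
  lid EX 0.55 [0.1322 0.1366]
  lid EX 0.58 [0.1311 0.1352]
  lid EX 0.61 [0.1291 0.1341]
  lid EX 0.64 [0.1272 0.1313]
```

Call:
{"op": "jog_arm", "data": {"plan": [0,0,-13,0,0,0,0,-26,0,0,0,0,-39,0,0,0,0,-52,-5,0,0,0,-65,-10,0,0,0,-78,-15,0,0,0,-91,-15,0,0,0,-104,-15,0,0,0,-115,-15,0,0,0,-122,-15,0]}}

```text
time: 24.5
ee_pos: [0.4675, -0.1795, 0.0929]
tool_rot: [-0.05, 0.999, 0.0, -0.001]
contact_force: [1.1, 3.1, -1.8]
opening: 0.0001
grip_force: 1.7
```

Call:
{"op": "jog_arm", "data": {"plan": [0,0,0,0,0,0,0,15,0,0,0,0,15,-40,0,0,0,15,-90,0,0,0,15,-90,0]}}

```text
time: 25.0
ee_pos: [0.4712, -0.1645, 0.1896]
tool_rot: [-0.051, 0.999, -0.002, 0.006]
contact_force: [0.4, 0.1, -0.1]
opening: 0.0002
grip_force: 0.0
```

```bash
python3 -c "
from h import *
look();knob()"
```

```text
t 25.0 pos [ 0.4712 -0.1645  0.1896] F [ 0.4  0.1 -0.1] open 0.0002 -> shift [-54.7 260.5  89.1] turn 1.566
ee EX,EY 0.4508 -0.2139
side red 28 EX [0.604 0.629] EY [0.221 0.24 ]
side knob 33 EX [0.4364 0.4492 0.4625] EY [-0.2585 -0.2549 -0.2505] z [0.1482 0.1532 0.1578]
  lid EX 0.49 [0.1291 0.1326]
  lid EX 0.52 [0.1321 0.134 ]
  lid EX 0.55 [0.1311 0.133 ]
  lid EX 0.58 [0.1301 0.1317]
  lid EX 0.61 [0.1288 0.1311]
  lid EX 0.64 [0.1263 0.1276]
  lid EX 0.49 [0.1322 0.1364]
  lid EX 0.52 [0.1332 0.1378]
  lid EX 0.55 [0.1313 0.1356]
  lid EX 0.58 [0.1301 0.1351]
  lid EX 0.61 [0.1293 0.1336]
  lid EX 0.64 [0.1269 0.1315]
```

Call:
{"op": "jog_arm", "data": {"plan": [0,0,-45,0,0,0,0,-45,0,0,0,0,-45,30,0,0,0,-45,54,0,0,0,-50,64,0,0,0,-55,73,0,0,0,-61,79,0,0,0,-67,85,0,0,0,-73,94,0,0,0,-77,100,0]}}

```text
time: 26.2
ee_pos: [0.4741, -0.2464, 0.0846]
tool_rot: [-0.049, 0.999, -0.004, 0.0]
contact_force: [-4.3, -10.3, 10.5]
opening: 0.0002
grip_force: 6.9
```

```bash
python3 -c "
from h import *
look();knob()"
```

```text
t 26.2 pos [ 0.4741 -0.2464  0.0846] F [ -4.3 -10.3  10.5] open 0.0002 -> shift [-59.6 342.1 -17.8] turn 1.562
ee EX,EY 0.4449 -0.2957
side red 27 EX [0.603 0.628] EY [0.221 0.239]
side knob 5 EX [0.4363 0.4373 0.4401] EY [-0.293  -0.2923 -0.2863] z [0.1129 0.1147 0.1157]
  lid EX 0.49 [0.1258 0.129 ]
  lid EX 0.52 [0.1283 0.1292]
  lid EX 0.55 [0.1278 0.1305]
  lid EX 0.58 [0.1288 0.1301]
  lid EX 0.61 [0.1283 0.1298]
  lid EX 0.64 [0.1257 0.127 ]
  lid EX 0.49 [0.1287 0.1332]
  lid EX 0.52 [0.1299 0.1344]
  lid EX 0.55 [0.1295 0.1339]
  lid EX 0.58 [0.1289 0.1335]
  lid EX 0.61 [0.1289 0.1331]
  lid EX 0.64 [0.1263 0.1308]
```

Call:
{"op": "jog_arm", "data": {"plan": [0,0,0,3,0,0,0,1,6,0,0,0,2,9,0,0,0,3,12,0,0,0,3,14,0,0,0,3,14,0]}}

```text
time: 27.0
ee_pos: [0.476, -0.2489, 0.0763]
tool_rot: [-0.048, 0.999, -0.007, 0.003]
contact_force: [-13.8, -17.0, 46.5]
opening: -0.0
grip_force: 24.0
```

```bash
python3 -c "
from h import *
look();knob()"
```

```text
t 27.0 pos [ 0.476  -0.2489  0.0763] F [-13.8 -17.   46.5] open -0.0 -> shift [-57.2 344.6 -28.4] turn 1.559
ee EX,EY 0.4465 -0.2983
side red 25 EX [0.606 0.627] EY [0.223 0.24 ]
side knob 6 EX [0.4349 0.4372 0.439 ] EY [-0.2953 -0.2945 -0.2893] z [0.1058 0.1084 0.1109]
  lid EX 0.49 [0.124  0.1287]
  lid EX 0.52 [0.1282 0.1294]
  lid EX 0.55 [0.1284 0.1303]
  lid EX 0.58 [0.1283 0.1305]
  lid EX 0.61 [0.1281 0.1298]
  lid EX 0.64 [0.126  0.1279]
  lid EX 0.49 [0.1289 0.1335]
  lid EX 0.52 [0.1296 0.1345]
  lid EX 0.55 [0.1295 0.1334]
  lid EX 0.58 [0.1293 0.1334]
  lid EX 0.61 [0.129 0.133]
  lid EX 0.64 [0.1266 0.1314]
```

The force has risen to 46 N against a hard stop and the lid is flat, so the hook should be home. I retreat straight up and verify.

Call:
{"op": "jog_arm", "data": {"plan": [0,0,0,-20,0,0,0,0,-60,0,0,0,0,-110,0,0,0,0,-150,0,0,60,0,-190,0,0,60,0,-190,0,0,60,0,-190,0]}}

```text
time: 27.9
ee_pos: [0.4132, -0.2441, 0.2611]
tool_rot: [-0.049, 0.999, -0.0, 0.001]
contact_force: [0.6, -0.0, -0.5]
opening: 0.0003
grip_force: 0.0
```

```bash
python3 -c "
from h import *
look();knob()
T=dict(np.load('top0.npz')); I=env.get_image('side'); S=dict(np.load('side0.npz'))
def c(im,lo,hi,B):
    P=pts(im);hsv=cv2.cvtColor(im['pixels'],cv2.COLOR_RGB2HSV);k=((hsv[...,0]<9)|(hsv[...,0]>170))&(hsv[...,1]>120)&(P[...,0]>B[0])&(P[...,0]<B[1])&(P[...,1]>B[2])&(P[...,1]<B[3])&(P[...,2]>.03);return np.median(P[k],0).round(3),k.sum()
for B in((.55,.65,.26,.35),(.40,.48,-.49,-.40),(.42,.5,-.66,-.58)): print(c(S,0,0,B),c(I,0,0,B))
save(I,'end.png',(170,90,370,250),4)"
```

```text
t 27.9 pos [ 0.4132 -0.2441  0.2611] F [ 0.6 -0.  -0.5] open 0.0003 -> shift [-120.1  334.   160.9] turn 1.563
ee EX,EY 0.3846 -0.2868
side red 26 EX [0.605 0.629] EY [0.225 0.238]
side knob 36 EX [0.4362 0.4475 0.4667] EY [-0.2953 -0.2913 -0.2825] z [0.1084 0.1142 0.1179]
  lid EX 0.49 [0.1273 0.1297]
  lid EX 0.52 [0.1292 0.1313]
  lid EX 0.55 [0.1293 0.1311]
  lid EX 0.58 [0.1286 0.1303]
  lid EX 0.61 [0.1282 0.1298]
  lid EX 0.64 [0.1262 0.1276]
top knob 26 EX [0.4349 0.4461 0.4614] EY [-0.2943 -0.288  -0.2828] z [0.1109 0.1177 0.1217]
  lid EX 0.49 [0.1289 0.1338]
  lid EX 0.52 [0.1302 0.1349]
  lid EX 0.55 [0.1295 0.1339]
  lid EX 0.58 [0.1293 0.1332]
  lid EX 0.61 [0.1289 0.1333]
  lid EX 0.64 [0.1272 0.1314]
(array([0.587, 0.295, 0.165]), np.int64(95)) (array([0.587, 0.294, 0.165]), np.int64(95))
(array([ 0.435, -0.45 ,  0.073]), np.int64(125)) (array([ 0.435, -0.449,  0.073]), np.int64(123))
(array([ 0.465, -0.619,  0.073]), np.int64(216)) (array([ 0.464, -0.62 ,  0.073]), np.int64(212))
```

View pics/end.png

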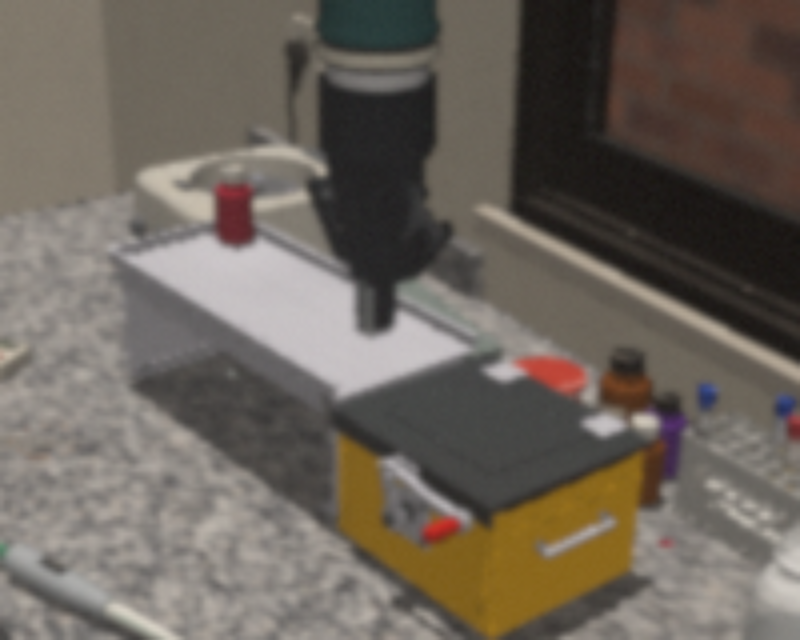

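The picture shows an empty tray apart from the stain bottle, the lid shut, and the lever over the pin with the knob at (440,528). The numbers hint at a slight rebound, so I press once more, then compare the knob and lid before and after.

```bash
cat >> h.py <<'E'
def fine():
    r=[]
    for n in('side','top'):
        kz=[];L=[]
        for i in range(5):
            I=env.get_image(n); P=pts(I); hsv=cv2.cvtColor(I['pixels'],cv2.COLOR_RGB2HSV); h=P[...,2]
            k=((hsv[...,0]<9)|(hsv[...,0]>170))&(hsv[...,1]>130)&(hsv[...,2]>60)&(P@EX>.43)&(P@EX<.48)&(P@EY<-.26)&(P@EY>-.32)&(h>.06)&(h<.15)
            v,u=np.nonzero(k); kz.append([u.mean(),v.mean(),np.median(P[k]@EY)*1e3,np.median(h[k])*1e3])
            m=(abs(P@EY+.213)<.085)&(I['pixels'].max(2)<110)&(h>.11)&(h<.145)&(P@EX>.505)&(P@EX<.64)
            A=np.c_[P[m]@EX-.658,np.ones(m.sum())]; L.append(np.r_[np.linalg.lstsq(A,h[m],rcond=None)[0]*[-1,1e3]])
        print(n,'knob u,v,EY,z',np.mean(kz,0).round(2),'lid slope',np.mean(L,0).round(4),np.std(L,0).round(4))
E
python3 -c "
from h import *
fine()"
```

```text
side knob u,v,EY,z [ 279.73  221.89 -291.55  114.25] lid slope [1.730000e-02 1.270564e+02] [0.0009 0.1114]
top knob u,v,EY,z [ 316.29  197.4  -288.61  117.12] lid slope [2.010000e-02 1.274977e+02] [0.0017 0.1632]
```

Call:
{"op": "jog_arm", "data": {"plan": [0,-60,0,0,0,0,-60,0,50,0,0,-60,0,100,0,0,-60,0,150,0,0,-60,1,172,0,0,-60,1,180,0,0,-60,-1,184,0,0,-60,-3,187,0,0,-60,-5,188,0,0,-60,-5,188,0]}}

```text
time: 29.65
ee_pos: [0.473, -0.2365, 0.0774]
tool_rot: [-0.052, 0.999, 0.005, -0.003]
contact_force: [-21.9, 17.8, 55.5]
opening: 0.0002
grip_force: 27.3
```

Call:
{"op": "jog_arm", "data": {"plan": [0,0,0,0,0,0,0,0,-40,0,0,0,0,-90,0,0,0,0,-140,0,0,60,0,-188,0,0,60,0,-188,0,0,60,0,-188,0]}}

```text
time: 30.35
ee_pos: [0.4147, -0.2496, 0.2639]
tool_rot: [-0.049, 0.999, -0.001, 0.003]
contact_force: [0.7, -0.3, -0.0]
opening: 0.0001
grip_force: 0.0
```

```bash
python3 -c "
from h import *
fine()"
```

```text
side knob u,v,EY,z [ 279.6   221.1  -290.73  117.14] lid slope [1.860000e-02 1.269796e+02] [0.0006 0.0617]
top knob u,v,EY,z [ 315.81  197.04 -286.51  119.67] lid slope [2.220000e-02 1.273473e+02] [0.0014 0.082 ]
```

```bash
python3 -c "
from h import *
t=.446*EX-.291*EY
go(t[0],t[1],.10,YAW+np.pi/2)"
```

```text
t 30.85 pos [ 0.4155 -0.2476  0.2591] F [ 0.5 -0.1 -0.2] open -0.0 -> shift [-5.95e+01 -1.00e-01  1.59e+02] turn -0.004
```

Call:
{"op": "jog_arm", "data": {"plan": [0,-60,0,0,0,0,-60,0,0,0,0,-60,0,50,0,0,-60,0,100,0,0,-60,0,145,0,0,-60,0,165,0,0,-60,0,172,0,0,-60,0,172,0]}}

```text
time: 31.65
ee_pos: [0.4747, -0.2417, 0.0871]
tool_rot: [-0.051, 0.999, 0.0, -0.001]
contact_force: [-0.1, -0.2, 1.1]
opening: -0.0001
grip_force: 0.0
```

```bash
python3 -c "
from h import *
fine()"
```

```text
side knob u,v,EY,z [ 278.96  222.37 -292.32  114.54] lid slope [1.290000e-02 1.271862e+02] [0.0017 0.1298]
top knob u,v,EY,z [nan nan nan nan] lid slope [2.020000e-02 1.275581e+02] [0.0029 0.2724]h.py:67: RuntimeWarning: Mean of empty slice.
  v,u=np.nonzero(k); kz.append([u.mean(),v.mean(),np.median(P[k]@EY)*1e3,np.median(h[k])*1e3])
  ret = ret.dtype.type(ret / rcount)
  return _methods._mean(a, axis=axis, dtype=dtype,
```

Call:
{"op": "jog_arm", "data": {"plan": [0,0,0,3,0,0,0,0,5,0,0,0,0,5,0]}}

```text
time: 32.45
ee_pos: [0.4754, -0.2426, 0.0831]
tool_rot: [-0.051, 0.999, -0.001, 0.0]
contact_force: [0.1, -2.5, 2.7]
opening: 0.0001
grip_force: 1.2
```

```bash
python3 -c "
from h import *
fine()"
```

```text
side knob u,v,EY,z [ 278.63  223.34 -292.74  111.93] lid slope [1.270000e-02 1.271471e+02] [0.0011 0.1445]
top knob u,v,EY,z [nan nan nan nan] lid slope [2.240000e-02 1.273242e+02] [0.0032 0.2655]h.py:67: RuntimeWarning: Mean of empty slice.
  v,u=np.nonzero(k); kz.append([u.mean(),v.mean(),np.median(P[k]@EY)*1e3,np.median(h[k])*1e3])
  ret = ret.dtype.type(ret / rcount)
  return _methods._mean(a, axis=axis, dtype=dtype,
```

Call:
{"op": "jog_arm", "data": {"plan": [0,0,0,2,0,0,0,0,4,0,0,0,0,4,0]}}

```text
time: 33.25
ee_pos: [0.4756, -0.2434, 0.0799]
tool_rot: [-0.051, 0.999, -0.001, 0.001]
contact_force: [-1.1, -4.3, 10.1]
opening: -0.0002
grip_force: 4.8
```

```bash
python3 -c "
from h import *
fine()"
```

```text
side knob u,v,EY,z [ 279.11  224.36 -294.43  108.83] lid slope [1.260000e-02 1.271795e+02] [0.0014 0.0531]
top knob u,v,EY,z [nan nan nan nan] lid slope [2.020000e-02 1.274302e+02] [0.0022 0.1965]h.py:67: RuntimeWarning: Mean of empty slice.
  v,u=np.nonzero(k); kz.append([u.mean(),v.mean(),np.median(P[k]@EY)*1e3,np.median(h[k])*1e3])
  ret = ret.dtype.type(ret / rcount)
  return _methods._mean(a, axis=axis, dtype=dtype,
```

Call:
{"op": "jog_arm", "data": {"plan": [0,0,0,1,0,0,0,0,2,0,0,0,0,3,0,0,0,0,3,0,0,0,0,3,0]}}

```text
time: 34.25
ee_pos: [0.4759, -0.2437, 0.079]
tool_rot: [-0.051, 0.999, -0.001, 0.001]
contact_force: [-6.5, -2.1, 27.6]
opening: 0.0002
grip_force: 13.4
```

Call:
{"op": "jog_arm", "data": {"plan": [0,0,0,-3,0,0,0,0,-6,0,0,0,0,-9,0,0,0,0,-12,0]}}

```text
time: 34.65
ee_pos: [0.4745, -0.2409, 0.0873]
tool_rot: [-0.051, 0.999, 0.001, -0.001]
contact_force: [0.6, 0.2, -0.7]
opening: 0.0003
grip_force: 0.0
```

```bash
python3 -W ignore -c "
from h import *
go(.47,-.24,.08);fine()"
```

```text
t 34.65 pos [ 0.4745 -0.2409  0.0873] F [ 0.6  0.2 -0.7] open 0.0003 -> shift [4.4 1.3 7.3] turn 1.567
side knob u,v,EY,z [ 279.91  223.25 -293.51  111.02] lid slope [1.270000e-02 1.271553e+02] [0.0013 0.0866]
top knob u,v,EY,z [nan nan nan nan] lid slope [2.290000e-02 1.272251e+02] [0.0034 0.3263]
```

Call:
{"op": "jog_arm", "data": {"plan": [0,0,0,-10,0,0,0,0,-40,0,0,0,0,-90,0,0,0,0,-140,0,0,60,0,-170,0,0,60,0,-170,0,0,60,0,-170,0]}}

```text
time: 35.85
ee_pos: [0.4143, -0.249, 0.2604]
tool_rot: [-0.05, 0.999, -0.001, 0.002]
contact_force: [1.4, 0.9, -0.2]
opening: 0.0001
grip_force: 0.0
```

```bash
python3 -W ignore -c "
from h import *
go(.47,-.24,.08);fine()"
```

```text
t 35.85 pos [ 0.4143 -0.249   0.2604] F [ 1.4  0.9 -0.2] open 0.0001 -> shift [-55.6   3.8 180.6] turn 1.563
side knob u,v,EY,z [ 279.91  222.88 -292.81  111.52] lid slope [1.800000e-02 1.269661e+02] [0.0004 0.0389]
top knob u,v,EY,z [ 316.38  197.63 -288.91  114.33] lid slope [2.070000e-02 1.273951e+02] [0.0006 0.1362]
```

Call:
{"op": "jog_arm", "data": {"plan": [0,-60,0,0,0,0,-60,0,0,0,0,-60,0,50,0,0,-60,0,100,0,0,-60,0,145,0,0,-60,0,165,0,0,-60,0,174,0,0,-60,0,174,0,0,-60,0,174,0]}}

```text
time: 37.25
ee_pos: [0.4761, -0.2422, 0.0849]
tool_rot: [-0.051, 0.999, -0.0, 0.001]
contact_force: [0.7, -0.2, -0.1]
opening: 0.0002
grip_force: 0.0
```

Call:
{"op": "jog_arm", "data": {"plan": [0,0,0,1,0,0,0,0,2,0,0,0,0,2,0]}}

```text
time: 37.55
ee_pos: [0.4755, -0.2419, 0.0825]
tool_rot: [-0.051, 0.999, -0.0, 0.001]
contact_force: [0.2, -0.4, -0.2]
opening: 0.0
grip_force: 0.0
```

Call:
{"op": "jog_arm", "data": {"plan": [0,0,0,1,0,0,0,0,2,0,0,0,0,2,0]}}

```text
time: 37.85
ee_pos: [0.4753, -0.2418, 0.0801]
tool_rot: [-0.051, 0.999, -0.0, 0.0]
contact_force: [-0.6, -0.0, 3.1]
opening: 0.0
grip_force: 1.5
```

Call:
{"op": "jog_arm", "data": {"plan": [0,0,0,1,0,0,0,0,2,0,0,0,0,2,0]}}

```text
time: 38.15
ee_pos: [0.4755, -0.242, 0.0795]
tool_rot: [-0.051, 0.999, -0.0, 0.0]
contact_force: [-4.8, 0.9, 15.5]
opening: -0.0
grip_force: 7.7
```

Contact comes only at about 0.080 and is rigid from there, so the lever is seated hard home. I lift straight off.

Call:
{"op": "jog_arm", "data": {"plan": [0,0,0,-4,0,0,0,0,-8,0,0,0,0,-30,0,0,0,0,-80,0,0,0,0,-130,0,0,60,0,-180,0,0,60,0,-180,0,0,60,0,-180,0]}}

```text
time: 38.95
ee_pos: [0.4143, -0.2495, 0.2607]
tool_rot: [-0.049, 0.999, -0.001, 0.002]
contact_force: [0.4, -0.6, 0.0]
opening: -0.0001
grip_force: 0.0
```

```bash
python3 -W ignore -c "
from h import *
fine(); look(); T=env.get_image('top'); T0=dict(np.load('top0.npz'))
d=cv2.absdiff(T['pixels'],T0['pixels']).max(2)
for n,b in(('timer',(138,218,162,244)),('stain',(160,155,178,175)),('wash',(350,138,372,164)),('kept',(360,198,380,220)),('cup2',(404,192,424,212))):
    print(n,d[b[1]:b[3],b[0]:b[2]].mean().round(1))
"
```

```text
side knob u,v,EY,z [ 279.92  222.89 -292.55  111.68] lid slope [1.790000e-02 1.269599e+02] [0.0009 0.0644]
top knob u,v,EY,z [ 316.4   197.65 -289.02  113.44] lid slope [1.970000e-02 1.275479e+02] [0.0033 0.309 ]
t 39.45 pos [ 0.4155 -0.2476  0.2571] F [-0.4 -0.5 -0.7] open 0.0001 -> shift [-119.9  337.   157.1] turn 1.566
ee EX,EY 0.3865 -0.2906
side red 29 EX [0.604 0.626] EY [0.222 0.241]
timer 5.4
stain 2.0
wash 2.9
kept 38.1
cup2 1.9
```

```bash
python3 -W ignore -c "
from h import *
I=env.get_image('side'); S=dict(np.load('side0.npz')); d=cv2.absdiff(I['pixels'],S['pixels']).max(2)
print('kept side diff',d[268:310,300:325].mean())
print(env.job_done())"
```

```text
kept side diff 2.052380952380952
the job is handed in; nothing more can be done
None
```

I handed the job in at about 39.5 s: both plates and the spent cup are in the bin, the lid is shut, and the hook is hard home over the pin (it took repeat presses on the knob to seat). The stain bottle, kept cup, wash bottle and timer measured unmoved; the fingers pressed the knob with up to about 59 N in total, above the 40 N limit set for the arm and gripper body.

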